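# Load the solar-cell preheater and arm it

## Task

Hang every cell carrier that lies on the bench on the preheat plate, one to a station, with both of its holes over both pins and fully down flat on the plate. Only when all are home, lift the guard on the control box well up, switch the toggle beneath it fully on (towards the guard's hinge), and shut the guard again fully. Leave the solder reel, the flux jar and the screwdriver where they are.

Things in the scene. Friction and masses are not known exactly. Their poses are not given: they have to be found in the camera images.
- carrier0_mid (a point): Loose cell carrier, lying flat, may be absent: aluminium plate 120 (x) x 58 (y) x 6 mm, 0.1 to 0.2 kg, two dark solar cells on top, a 10 mm through hole at x = -50 and +50 mm, and across its middle an upright black grip bar 14 (x) x 44 (y) mm, 34 mm tall above the plate. Point: on the bar, at the carrier's centre, 20 mm above its underside, 20 mm below the bar's top; z up. Same after a half turn.
- carrier1_mid (a point): Loose cell carrier, lying flat, may be absent: aluminium plate 120 (x) x 58 (y) x 6 mm, 0.1 to 0.2 kg, two dark solar cells on top, a 10 mm through hole at x = -50 and +50 mm, and across its middle an upright black grip bar 14 (x) x 44 (y) mm, 34 mm tall above the plate. Point: on the bar, at the carrier's centre, 20 mm above its underside, 20 mm below the bar's top; z up. Same after a half turn.
- carrier2_mid (a point): Loose cell carrier, lying flat, may be absent: aluminium plate 120 (x) x 58 (y) x 6 mm, 0.1 to 0.2 kg, two dark solar cells on top, a 10 mm through hole at x = -50 and +50 mm, and across its middle an upright black grip bar 14 (x) x 44 (y) mm, 34 mm tall above the plate. Point: on the bar, at the carrier's centre, 20 mm above its underside, 20 mm below the bar's top; z up. Same after a half turn.
- carrier3_mid (a point): Loose cell carrier, lying flat, may be absent: aluminium plate 120 (x) x 58 (y) x 6 mm, 0.1 to 0.2 kg, two dark solar cells on top, a 10 mm through hole at x = -50 and +50 mm, and across its middle an upright black grip bar 14 (x) x 44 (y) mm, 34 mm tall above the plate. Point: on the bar, at the carrier's centre, 20 mm above its underside, 20 mm below the bar's top; z up. Same after a half turn.
- station0 (a point): Empty station on the fixed preheat plate (dark steel-topped block 160 x 300 x 30 mm): point midway between its two pins, on the top face. z up; pins at x = -50 and +50 mm, 8 mm thick, 20 mm tall, upper 7 mm tapered. The four stations lie 72 mm apart along y. A carrier that is home has its point 20 mm above this one, its x along this x, either way round.
- station1 (a point): Empty station on the fixed preheat plate (dark steel-topped block 160 x 300 x 30 mm): point midway between its two pins, on the top face. z up; pins at x = -50 and +50 mm, 8 mm thick, 20 mm tall, upper 7 mm tapered. The four stations lie 72 mm apart along y. A carrier that is home has its point 20 mm above this one, its x along this x, either way round.
- station2 (a point): Empty station on the fixed preheat plate (dark steel-topped block 160 x 300 x 30 mm): point midway between its two pins, on the top face. z up; pins at x = -50 and +50 mm, 8 mm thick, 20 mm tall, upper 7 mm tapered. The four stations lie 72 mm apart along y. A carrier that is home has its point 20 mm above this one, its x along this x, either way round.
- station3 (a point): Empty station on the fixed preheat plate (dark steel-topped block 160 x 300 x 30 mm): point midway between its two pins, on the top face. z up; pins at x = -50 and +50 mm, 8 mm thick, 20 mm tall, upper 7 mm tapered. The four stations lie 72 mm apart along y. A carrier that is home has its point 20 mm above this one, its x along this x, either way round.
- guard (a joint): Hinged black guard over the toggle, on the fixed grey control box (150 x 100 x 45 mm). 0 rad = shut, grows as it lifts, 2.0 = stop; may start slightly ajar. A friction hinge (0.05 N m) holds it at any angle. Shut, it is 72 mm long (hinge to free edge), 44 mm wide and stands 44 mm above the box.
- toggle (a joint): Steel toggle lever under the guard: 0 rad = off (leaning to the tab side), 0.9 = on (leaning to the hinge side). Friction holds it at any angle; about 1 N at its tip moves it.
- guard_tab (a point): On the guard's lifting tab, a tongue 32 mm long (x), 14 mm wide (y), 8 mm thick (z) sticking out of the guard's free edge; the point is mid-width, mid-thickness, 11 mm from the tip and 20 mm from the guard's edge. Shut, it is 40 mm above the box's top, free space beneath. Turns with the guard: y along the hinge line, x from tab to hinge when shut.
- guard_hinge (a point): Middle of the guard's hinge line, on the control box's top, 45 mm above the bench; fixed. x: level, from the tab side to the hinge side; y along the hinge line; z up. The tab point turns about this y axis: at guard angle a it lies at x = -92 cos a + 40 sin a, z = 92 sin a + 40 cos a (mm).
- toggle_pivot (a point): Pivot of the toggle lever, on the control box's top face, 42 mm to the tab side of the hinge; fixed, axes as guard_hinge. The lever swings in the x-z plane.
- toggle_tip (a point): Centre of the 12 mm ball on the toggle's end, 32 mm from the pivot: 14 mm to the tab side of the pivot when off, 14 mm to the hinge side when on, 29 mm above the box in both.
- reel: bystander: small aluminium solder reel 60 mm across, 40 mm tall; origin at its underside; leave alone
- flux: bystander: small jar 44 mm across, 70 mm tall; origin at its underside; leave alone
- driver: bystander: screwdriver lying on the bench; leave alone

How it is judged (in metres and radians):
On the way, in this order (a step that is already met when the one before it is completed fails the run):
1. every carrier is home on a station of the preheat plate, over both pins and flat (((horizontal distance between carrier0_mid and station0 below 0.003 m and z of carrier0_mid in the frame of station0 between 0.017 and 0.022 m and angle between the x axis of carrier0_mid and the x axis of station0, either way round below 0.06 rad and angle between carrier0_mid's own z axis and vertical below 0.04 rad) or (horizontal distance between carrier0_mid and station1 below 0.003 m and z of carrier0_mid in the frame of station1 between 0.017 and 0.022 m and angle between the x axis of carrier0_mid and the x axis of station1, either way round below 0.06 rad and angle between carrier0_mid's own z axis and vertical below 0.04 rad) or (horizontal distance between carrier0_mid and station2 below 0.003 m and z of carrier0_mid in the frame of station2 between 0.017 and 0.022 m and angle between the x axis of carrier0_mid and the x axis of station2, either way round below 0.06 rad and angle between carrier0_mid's own z axis and vertical below 0.04 rad) or (horizontal distance between carrier0_mid and station3 below 0.003 m and z of carrier0_mid in the frame of station3 between 0.017 and 0.022 m and angle between the x axis of carrier0_mid and the x axis of station3, either way round below 0.06 rad and angle between carrier0_mid's own z axis and vertical below 0.04 rad)) and ((horizontal distance between carrier1_mid and station0 below 0.003 m and z of carrier1_mid in the frame of station0 between 0.017 and 0.022 m and angle between the x axis of carrier1_mid and the x axis of station0, either way round below 0.06 rad and angle between carrier1_mid's own z axis and vertical below 0.04 rad) or (horizontal distance between carrier1_mid and station1 below 0.003 m and z of carrier1_mid in the frame of station1 between 0.017 and 0.022 m and angle between the x axis of carrier1_mid and the x axis of station1, either way round below 0.06 rad and angle between carrier1_mid's own z axis and vertical below 0.04 rad) or (horizontal distance between carrier1_mid and station2 below 0.003 m and z of carrier1_mid in the frame of station2 between 0.017 and 0.022 m and angle between the x axis of carrier1_mid and the x axis of station2, either way round below 0.06 rad and angle between carrier1_mid's own z axis and vertical below 0.04 rad) or (horizontal distance between carrier1_mid and station3 below 0.003 m and z of carrier1_mid in the frame of station3 between 0.017 and 0.022 m and angle between the x axis of carrier1_mid and the x axis of station3, either way round below 0.06 rad and angle between carrier1_mid's own z axis and vertical below 0.04 rad)) and ((horizontal distance between carrier2_mid and station0 below 0.003 m and z of carrier2_mid in the frame of station0 between 0.017 and 0.022 m and angle between the x axis of carrier2_mid and the x axis of station0, either way round below 0.06 rad and angle between carrier2_mid's own z axis and vertical below 0.04 rad) or (horizontal distance between carrier2_mid and station1 below 0.003 m and z of carrier2_mid in the frame of station1 between 0.017 and 0.022 m and angle between the x axis of carrier2_mid and the x axis of station1, either way round below 0.06 rad and angle between carrier2_mid's own z axis and vertical below 0.04 rad) or (horizontal distance between carrier2_mid and station2 below 0.003 m and z of carrier2_mid in the frame of station2 between 0.017 and 0.022 m and angle between the x axis of carrier2_mid and the x axis of station2, either way round below 0.06 rad and angle between carrier2_mid's own z axis and vertical below 0.04 rad) or (horizontal distance between carrier2_mid and station3 below 0.003 m and z of carrier2_mid in the frame of station3 between 0.017 and 0.022 m and angle between the x axis of carrier2_mid and the x axis of station3, either way round below 0.06 rad and angle between carrier2_mid's own z axis and vertical below 0.04 rad)) and ((horizontal distance between carrier3_mid and station0 below 0.003 m and z of carrier3_mid in the frame of station0 between 0.017 and 0.022 m and angle between the x axis of carrier3_mid and the x axis of station0, either way round below 0.06 rad and angle between carrier3_mid's own z axis and vertical below 0.04 rad) or (horizontal distance between carrier3_mid and station1 below 0.003 m and z of carrier3_mid in the frame of station1 between 0.017 and 0.022 m and angle between the x axis of carrier3_mid and the x axis of station1, either way round below 0.06 rad and angle between carrier3_mid's own z axis and vertical below 0.04 rad) or (horizontal distance between carrier3_mid and station2 below 0.003 m and z of carrier3_mid in the frame of station2 between 0.017 and 0.022 m and angle between the x axis of carrier3_mid and the x axis of station2, either way round below 0.06 rad and angle between carrier3_mid's own z axis and vertical below 0.04 rad) or (horizontal distance between carrier3_mid and station3 below 0.003 m and z of carrier3_mid in the frame of station3 between 0.017 and 0.022 m and angle between the x axis of carrier3_mid and the x axis of station3, either way round below 0.06 rad and angle between carrier3_mid's own z axis and vertical below 0.04 rad))), for 0.3 s.
2. the guard is lifted well up (past 1.3 rad) with the toggle still off (value of joint guard above 1.3 rad and value of joint toggle below 0.45 rad), for 0.1 s.
3. the toggle is switched on (past 0.75 rad) under the lifted guard (value of joint toggle above 0.75 rad and value of joint guard above 1 rad), for 0.2 s.
At the end, for the whole second after the job is handed in: Every carrier present is home on a station: centre within 3 mm of the station sideways, underside within about 2 mm of the plate, level within 0.04 rad and aligned within 0.06 rad, at rest; the toggle is on (above 0.75 rad) and the guard is shut (below 0.08 rad) (all of step 1 and value of joint toggle above 0.75 rad and value of joint guard below 0.08 rad and linear speed of each of carrier0, carrier1, carrier2, carrier3 below 0.02 m/s); the robot touches nothing.
It fails at once if the solder reel is pushed more than 3 cm from its place (distance of reel from where it was at the start of the episode above 0.03 m).
It fails at once if the flux jar is pushed more than 3 cm from its place (distance of flux from where it was at the start of the episode above 0.03 m).
It fails at once if the screwdriver is pushed more than 3 cm from its place (distance of driver from where it was at the start of the episode above 0.03 m).
Of carrier0, carrier1, carrier2, carrier3 only 3 to 4 are there at a start; the rules pass over those that are not, and their reading is None.
At some moment in a run one of carrier0, carrier1, carrier2, carrier3 may be knocked a few centimetres aside while the robot is not near it.
Once in a run the grip may slacken for a moment while it holds something.
It also fails if it takes over 210 s, if anything falls off the work surface, if the arm or the gripper's body presses on something with over 40 N, if the wrist force passes 120 N, or if a joint passes its speed limit or range.

## Robot

A 6-joint arm with a two-finger parallel gripper is mounted at the origin on the work surface. World frame = base frame: x ahead of the robot, y to its left, z up, the work surface at z = 0. Lengths are in m, angles in degrees, forces in N, time in s.
With the tool pointing down it reaches from about 0.35 to 0.875 m from the base axis. Payload 4.2 kg.
Tool frame: the origin (TCP) lies on the front face of the gripper's body, between the roots of the fingers; the fingertips stand finger_overhang ahead of it and the grasp point (between the pads) lies 51 mm ahead of it (finger_overhang is the distance from the TCP to the fingertips, in m); z points along the fingers, y is the line along which they close (so a half turn about z gives the same grasp; the last joint's range is limited). The gripper opens to 87 mm and grips with 3 to 60 N. Pads are 19 mm wide; open, the fingers measure 117 mm over their backs; the gripper's body (75 mm by 190 mm) begins 51 mm behind the grasp point.
Start: joints at [80.936, 22.042, 0.453, 0, -68.411, -14.817], TCP at [0.253, 0.571, 0.292] pointing down, gripper open.
Joint ranges: [-179.83, 179.83], [-69.29, 118.12], [-61.27, 80.66], [-181.25, 117.63], [-171.15, -9.14], [-177.46, 177.46]. Speed limits (degrees/s): [159.86, 159.86, 180, 180, 180, 180].

## Interface

Orientations are given as a 3x3 rotation matrix whose columns are the frame's x, y, z axes.
In Python, from station import sense, capture, camera_model, finish_job, finger_overhang gives the robot as it stands. The module is installed in compiled form; this text tells all that it offers.
- The arm moves only by the tool jog_arm, never from a script. Its argument "rows" is a list that holds one entry, the list of rows, each a list of 4 numbers: the shift along the tool's x, y, z in m, then the turn about the tool's z in rad. A call has 1 to 20 rows; each row shifts and turns the commanded pose from where the row before left it, along the tool's axes as they then stand; what a row does not reach is not made up. A row lasts 1/8 s, in which the tool goes at most 62.5 mm and 10.7 degrees, less where a joint would pass 70% of its speed; a pose out of reach is approached as far as the arm can. A call is refused whole if a number of a shift passes 0.0625 or a number of a turn 0.188, either way. A call with a gripper value outside its range is refused whole. "claw" is the opening, from 0 (shut) to 1 (fully open), set as the call begins (left out, the last holds). The fingers move at their own pace and stop on an object; the grip force is fixed at half the most. Time passes only in rows, so rows that do not move let the fingers close. It gives the time, the measured TCP pose, the force, the opening and the grip force at its end, in the units of the state.
- sense(): the state, without advancing time (a new reading comes with each control period).
- capture(name): name is "scene" or "top" or "wrist"; returns the picture (480x640x3 uint8, red, green, blue); there is no depth.
- camera_model(name): a dict with "fovy" (degrees; the focal length in pixels is half the picture's height over the tangent of half this angle, whatever the lens; pixels are square), "cx", "cy" (the principal point, pixels), "k1" (the pictures are not rectified: a ray, as slopes to the right and down, at radius r is drawn at 1 + k1 r^2 times it, then the intrinsics apply), "eye" and "rotation" of the camera in the world. Camera axes: x right, y down, z forward; pixel columns grow to the right and rows downward; lengths in m; the calibration is good to about 2 mm. A picture is of the moment at which its call begins: read the wrist's pose just before it. camera_model takes no time and is no camera call; for the wrist camera it gives the pose at the moment of the call.
- finish_job(): hands the job in; it is judged then, once.
The state is a dict: "time_s": time; "joints": joint angles; "joint_velocities": joint speeds; "effort": joint torques, N m; "tcp_pos": TCP position; "ee_rot": TCP orientation; "wrist_force": force on the tool from outside, world axes, zero at the start; "moment": the same for the moment, N m; "gripper_width": opening from 0.0 (shut) to 1.0 (fully open); "gripper_force": force on a finger pad.
Only numpy, scipy, OpenCV 4.12 (cv2) and the standard library are available. Lean on these libraries where they do the work, as an engineer would, in place of code of your own. Each camera call takes 0.05 s, during which the arm holds its last target. There are 200 camera calls.

## Working session

There is one attempt and no reset: what is moved stays moved. The work goes in short steps, Python scripts to look and compute and a tool call to move; the robot and the scene stay as the last step left them, time stands still between calls to the robot, and variables do not carry over. Pictures are saved under pics/ and viewed, at most 14 in all, crops included, and the job is handed in when it is done.

Besides the shell and the picture viewer there is one more tool, called after "Call:" as name(argument=value, ...) on one line, values as JSON. jog_arm: Moves the arm, as the interface text tells. Its arguments: {"type":"object","properties":{"rows":{"type":"array"},"claw":{"type":"number"}},"required":["rows"]}

```bash
mkdir -p pics
cat > h.py <<'E'
import numpy as np, cv2
from station import *
def ray(m,uv):
    f=240/np.tan(np.radians(m['fovy'])/2)
    d=np.array([(uv[0]-m['cx'])/f,(uv[1]-m['cy'])/f]); r=np.linalg.norm(d); u=r
    for _ in range(30): u=r/(1+m['k1']*u*u)
    d=d*(u/r if r>0 else 1)
    return np.array(m['eye']),np.array(m['rotation'])@np.array([d[0],d[1],1])
def onz(m,uv,z):
    e,d=ray(m,uv); return e+d*(z-e[2])/d[2]
def proj(m,p):
    f=240/np.tan(np.radians(m['fovy'])/2)
    c=np.array(m['rotation']).T@(np.array(p)-np.array(m['eye'])); s=c[:2]/c[2]
    s=s*(1+m['k1']*(s@s)); return s*f+[m['cx'],m['cy']]
def snap(n,fn):
    m=camera_model(n); im=capture(n); cv2.imwrite('pics/'+fn,im[:,:,::-1]); return m,im
E
python3 - <<'E'
from h import *
for n in ('top','scene'):
    m,im=snap(n,n+'0.png'); print(n,{k:np.round(v,4).tolist() for k,v in m.items()})
s=sense(); print(s['time_s'],s['tcp_pos'],np.round(s['ee_rot'],3).tolist(),s['gripper_width'],finger_overhang)
E
```

```text
top {'fovy': 44.3465, 'cx': 318.4481, 'cy': 223.6849, 'k1': -0.097, 'eye': [0.3983, 0.0054, 1.5916], 'rotation': [[0.0028, -0.9922, 0.1249], [-1.0, -0.0036, -0.0061], [0.0065, -0.1249, -0.9921]]}
scene {'fovy': 54.1471, 'cx': 313.3756, 'cy': 241.7157, 'k1': -0.0579, 'eye': [1.2351, 0.6417, 0.8032], 'rotation': [[-0.6917, 0.4527, -0.5627], [0.7222, 0.4262, -0.5448], [-0.0068, -0.7832, -0.6217]]}
0.1 [0.25283967 0.57113384 0.29128274] [[0.914, -0.405, -0.001], [-0.405, -0.914, -0.002], [0.0, 0.002, -1.0]] 0.9978939362857093 0.0697
```

View pics/top0.png

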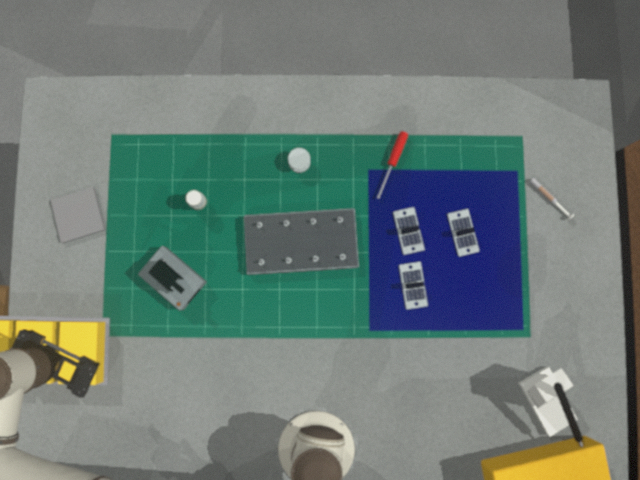

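View pics/scene0.png

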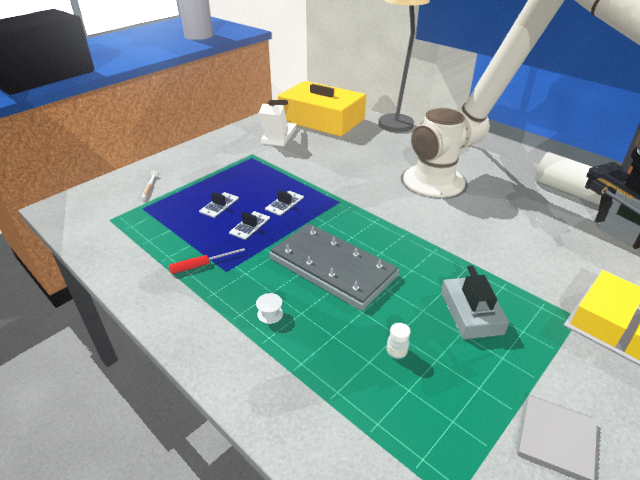

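Top view: three carriers at about (408,230), (463,232) and (414,285), preheat plate with 8 pins around (300,240), control box at (172,277), reel (299,160), flux (196,200), driver (395,160). The scene view agrees: exactly three carriers, and the guard looks shut or slightly ajar.

Run:
```python
from h import *
m=camera_model('top'); im=cv2.imread('pics/top0.png'); hsv=cv2.cvtColor(im,cv2.COLOR_BGR2HSV)
roi=np.zeros(im.shape[:2],np.uint8); roi[175:325,372:518]=1
mask=((hsv[:,:,0]<100)|(hsv[:,:,0]>130)|(hsv[:,:,1]<110)).astype(np.uint8)*roi
mask[:, :]=cv2.morphologyEx(mask,cv2.MORPH_CLOSE,np.ones((3,3)))
for c in cv2.findContours(mask,0,2)[0]:
    if cv2.contourArea(c)<300: continue
    P=np.array([onz(m,p[0],.006)[:2] for p in c],np.float32)
    print('car',cv2.minAreaRect(c)[0],cv2.minAreaRect((P*1000)))
pins=[(260,225),(286,224),(313,222),(340,220),(262,262),(289,260),(316,258),(343,257)]
for p in pins: print('pin',np.round(onz(m,p,.048),3))
for n,p,z in(('box tl',(163,247),.045),('boxr',(203,281),.045),('boxb',(178,309),.045),('boxl',(139,274),.045),('tab',(182,291),.085),('reel',(299,160),.04),('flux',(196,197),.07),('drv',(378,198),.01),('drvhandle',(403,134),.02)): print(n,np.round(onz(m,p,z),3))
w=camera_model('wrist'); s=sense(); R=np.array(s['ee_rot']); print(w['fovy'],np.round(R.T@(w['eye']-s['tcp_pos']),4),np.round(R.T@np.array(w['rotation']),3).tolist())
x=cv2.resize(im[230:325,120:220],None,fx=5,fy=5,interpolation=cv2.INTER_CUBIC)
y=cv2.resize(cv2.imread('pics/scene0.png')[250:350,430:520],(450,475),interpolation=cv2.INTER_CUBIC)
cv2.imwrite('pics/box.png',np.hstack([x[:475,:350],y])[:, :800])
```

```text
car (412.886962890625, 285.098876953125) ((432.5316467285156, -258.96820068359375), (125.42465209960938, 65.55317687988281), 8.357882499694824)
car (462.90875244140625, 232.15769958496094) ((576.4044189453125, -398.7066955566406), (125.32303619384766, 65.19915008544922), 13.685140609741211)
car (408.3824157714844, 230.5294189453125) ((580.5531616210938, -248.77459716796875), (126.15963745117188, 65.0742416381836), 13.332324028015137)
pin [0.589 0.15  0.048]
pin [0.592 0.082 0.048]
pin [0.597 0.01  0.048]
pin [ 0.603 -0.061  0.048]
pin [0.491 0.144 0.048]
pin [0.496 0.073 0.048]
pin [0.502 0.002 0.048]
pin [ 0.505 -0.069  0.048]
box tl [0.529 0.407 0.045]
boxr [0.44  0.298 0.045]
boxb [0.367 0.363 0.045]
boxl [0.457 0.469 0.045]
tab [0.413 0.344 0.085]
reel [0.766 0.049 0.04 ]
flux [0.659 0.318 0.07 ]
drv [ 0.669 -0.167  0.01 ]
drvhandle [ 0.846 -0.237  0.02 ]
69.51258728657552 [ 0.0847  0.0011 -0.0927] [[-0.0, -0.952, -0.306], [1.0, -0.0, -0.001], [0.001, -0.306, 0.952]]
```

View pics/box.png

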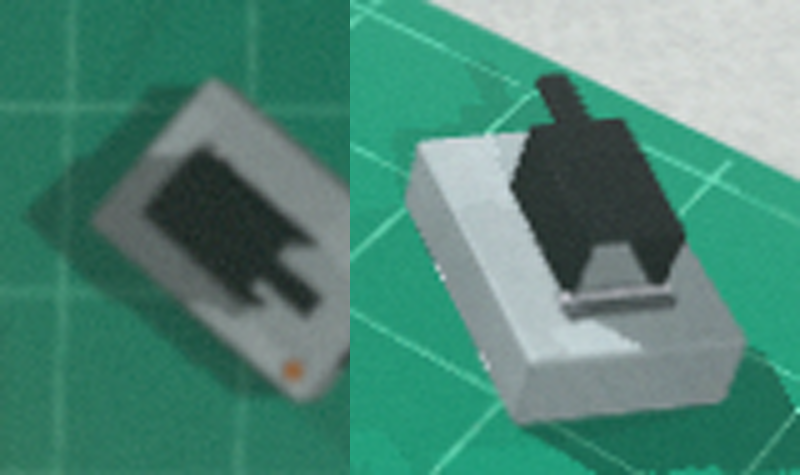

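Call:
jog_arm(rows=[[[0,0,0,0.181],[0,0,0,0.181],[0,0,0,0.181],[0,0,0,0.181],[0,0,0,0.181],[0,0,0,0.181],[0.0458,-0.0215,0,0],[0.0458,-0.0215,0,0],[0.0458,-0.0215,0,0],[0.0458,-0.0215,0,0],[0.0458,-0.0215,0,0],[0.0458,-0.0215,0,0],[0.0458,-0.0215,0,0],[0.0458,-0.0215,0,0],[0.0458,-0.0215,0,0],[0.0458,-0.0215,0,0],[0.0458,-0.0215,0,0],[0.0458,-0.0215,0,0]]], claw=0.6)

```text
time_s: 2.35
tcp_pos: [0.5481, 0.0391, 0.2919]
ee_rot: [[0.068, -0.998, -0.001], [-0.998, -0.068, -0.0], [-0.0, 0.001, -1.0]]
wrist_force: [0.3, 0.7, 0.1]
gripper_width: 0.601
gripper_force: 0.0
```

Call:
jog_arm(rows=[[[0,0,0,0],[0,0,0,0],[0,0,0,0],[0,0,0,0]]])

```text
time_s: 2.85
tcp_pos: [0.5474, 0.0416, 0.2924]
ee_rot: [[0.07, -0.998, 0.0], [-0.998, -0.07, 0.0], [-0.0, -0.0, -1.0]]
wrist_force: [0.4, 0.1, -0.1]
gripper_width: 0.599
gripper_force: 0.0
```

Run:
```python
from h import *
m,im=snap('wrist','w1.png'); s=sense(); print(s['time_s'],s['tcp_pos'],np.round(s['ee_rot'],3).tolist(),s['gripper_width'],s['joints'])
```

```text
2.9 [0.54745199 0.04153325 0.29244353] [[0.069, -0.998, 0.0], [-0.998, -0.069, 0.0], [-0.0, -0.0, -1.0]] 0.597573562548909 [ 2.12585827e+01  1.46384790e+01 -1.03148191e+01 -3.52513410e-03
 -6.50282780e+01 -1.72721348e+01]
```

View pics/w1.png

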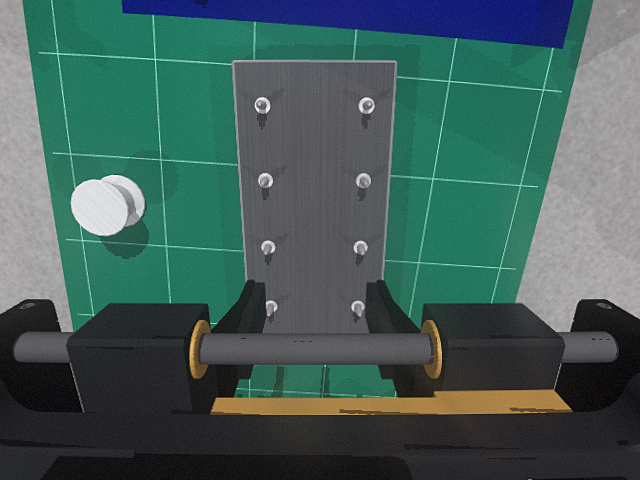

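The plate's eight pins show at about (262,105), (366,105), (265,181), (363,181), (267,247), (360,247), (270,308) and (358,308); the reel is at (105,205). I'll zoom in to see which part of each pin is what.

Run:
```python
from h import *
im=cv2.imread('pics/w1.png')
a=cv2.resize(im[80:200,235:290],None,fx=5,fy=5,interpolation=cv2.INTER_CUBIC);b=cv2.resize(im[80:200,340:395],None,fx=5,fy=5,interpolation=cv2.INTER_CUBIC)
cv2.imwrite('pics/pz.png',np.hstack([a,b]))
m=camera_model('wrist')
for p in [(262,105),(366,105),(265,181),(363,181),(267,247),(360,247)]: print(np.round(onz(m,p,.03),4),np.round(onz(m,p,.05),4))
```

```text
[ 0.6058 -0.0623  0.03  ] [ 0.6028 -0.0613  0.05  ]
[ 0.5059 -0.0692  0.03  ] [ 0.5086 -0.0678  0.05  ]
[0.601  0.0106 0.03  ] [0.5983 0.0075 0.05  ]
[0.5009 0.0037 0.03  ] [0.5038 0.001  0.05  ]
[0.597 0.082 0.03 ] [0.5945 0.0749 0.05  ]
[0.4962 0.075  0.03  ] [0.4994 0.0683 0.05  ]
```

View pics/pz.png

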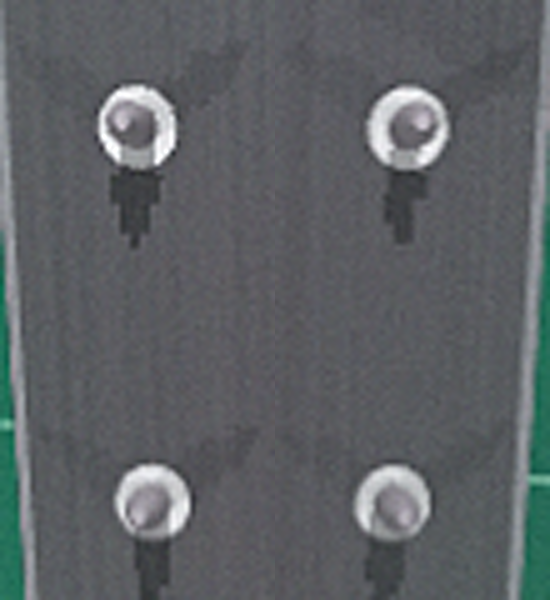

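Call:
jog_arm(rows=[[[0.0434,0.0104,0,0],[0.0434,0.0104,0,0],[0.0434,0.0104,0,0],[0.0434,0.0104,0,0],[0.0434,0.0104,0,0],[0,0,0,0],[0,0,0,0],[0,0,0,0],[0,0,0,0]]])

```text
time_s: 4.03
tcp_pos: [0.5109, -0.1784, 0.2923]
ee_rot: [[0.07, -0.998, 0.0], [-0.998, -0.07, 0.0], [-0.0, -0.0, -1.0]]
wrist_force: [0.7, 0.1, -0.7]
gripper_width: 0.602
gripper_force: 0.0
```

Run:
```python
from h import *
m=camera_model('wrist')
import pickle
m,im=snap('wrist','w2.png'); s=sense(); print(s['time_s'],s['tcp_pos'],np.round(s['ee_rot'],3).tolist())
pickle.dump((m,s),open('w2.pkl','wb'))
```

```text
4.075 [ 0.51083424 -0.17855075  0.29230736] [[0.069, -0.998, 0.0], [-0.998, -0.069, 0.0], [0.0, -0.0, -1.0]]
```

View pics/w2.png

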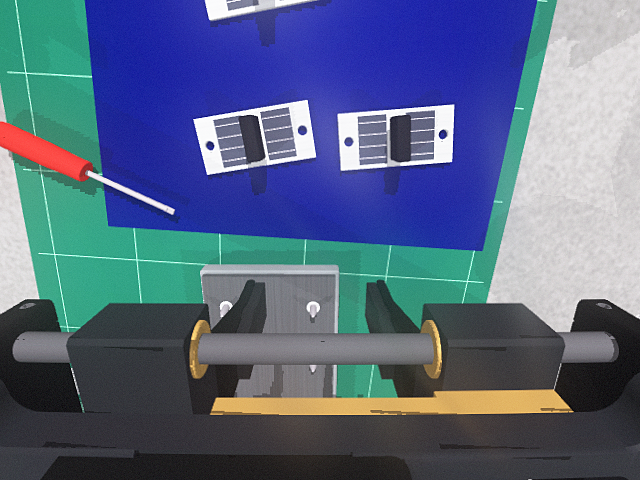

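View: carrier C2 at (255,137) with holes (210,145)/(302,130), and C0 at (396,137) with holes (348,141)/(443,134); C1 is cut off at the top.

```bash
cat >> h.py <<'E'
def blob(im,p,bright,r=14,th=150):
    """centroid of bright (ring, filled) or dark (hole) blob near p; im RGB"""
    x,y=int(p[0])-r,int(p[1])-r
    g=cv2.resize(im[y:y+2*r+1,x:x+2*r+1].min(2),None,fx=8,fy=8,interpolation=cv2.INTER_CUBIC)
    k=(g>th) if bright else (g<th)
    best=None
    for c in cv2.findContours(k.astype(np.uint8),0,2)[0]:
        A=cv2.contourArea(c)
        if A<64*8: continue
        h=cv2.convexHull(c); M=cv2.moments(h); u=np.array([M['m10'],M['m01']])/M['m00']
        q=(u+.5)/8-.5+[x,y]; d=np.hypot(*(q-p))
        if best is None or d<best[0]: best=(d,q,M['m00']/64)
    return best[1],best[2]
def totool(s,P):  # world -> tool coords
    return np.array(s['ee_rot']).T@(np.array(P)-s['tcp_pos'])
def go(s,xy,z,dirang):
    """turn first (rad, tool z) so tool y points along line dirang(deg), then tool-axis shift"""
    R=np.array(s['ee_rot']); a=np.arctan2(R[1,1],R[0,1]); t=np.radians(dirang)
    d=(t-a+np.pi/2)%np.pi-np.pi/2
    b=a+d; y=np.array([np.cos(b),np.sin(b)]); x=np.array([-y[1],y[0]])
    D=np.array(xy)-s['tcp_pos'][:2]
    return 'turn %.4f shift x %.4f y %.4f z %.4f'%(-d,D@x,D@y,s['tcp_pos'][2]-z)
E
python3 - <<'E'
from h import *
import pickle
m,s=pickle.load(open('w2.pkl','rb')); im=cv2.imread('pics/w2.png')[:,:,::-1]
for a,b in(((210,145),(302,130)),((348,141),(443,134))):
    P=[]
    for p in (a,b):
        q,A=blob(im,p,False,r=8,th=130); P.append(onz(m,q,.006)); print(q,A)
    c=(P[0]+P[1])/2; d=P[0]-P[1]; an=np.degrees(np.arctan2(d[1],d[0])); print(np.round(c,4),np.linalg.norm(d),an,go(s,c[:2],.12,an))
# pins from w1: camera pose relative to tool is fixed
R=np.array(s['ee_rot']);Rc=R.T@m['rotation'];tc=R.T@(m['eye']-s['tcp_pos'])
R1=np.array([[.0692,-.9976,0],[-.9976,-.0692,0],[0,0,-1]]); 
m1=dict(m,rotation=R1@Rc,eye=R1@tc+[0.54745199,0.04153325,0.29244353])
im1=cv2.imread('pics/w1.png')[:,:,::-1]
for p in[(262,105),(366,105),(265,181),(363,181),(267,247),(360,247)]:
    q,A=blob(im1,p,True); print(q,A,np.round(onz(m1,q,.03),4))
E
```

```text
[209.70613018 145.2487007 ] 54.7421875
[301.92442309 129.94292323] 64.9453125
[ 0.5789 -0.2507  0.006 ] 0.09939291007061214 12.820086986744702 turn -0.1543 shift x 0.0855 y -0.0503 z 0.1723
[348.27692631 141.33146453] 58.875
[442.44397276 133.95586583] 59.6953125
[ 0.4317 -0.261   0.006 ] 0.09947130892288462 8.508336341816275 turn -0.0791 shift x 0.0699 y 0.0905 z 0.1723
[262.02301713 104.87675415] 201.53125 [ 0.6058 -0.0623  0.03  ]
[366.10325046 105.13385991] 202.515625 [ 0.5058 -0.069   0.03  ]
[265.09282883 179.6828728 ] 164.0546875 [0.6009 0.0093 0.03  ]
[363.05580269 179.78677755] 158.0625 [0.5009 0.0025 0.03  ]
[267.96443    246.13797697] 129.3984375 [0.5959 0.081  0.03  ]
[359.94865723 246.3868072 ] 128.4609375 [0.4963 0.0744 0.03  ]
```

Call:
jog_arm(rows=[[[0,0,0,-0.154],[0.0285,-0.0168,0.03,0],[0.0285,-0.0168,0.03,0],[0.0285,-0.0167,0.03,0],[0,0,0.035,0],[0,0,0.035,0],[0,0,0.035,0],[0,0,0.018,0],[0,0,0,0],[0,0,0,0],[0,0,0,0]]])

```text
time_s: 5.45
tcp_pos: [0.579, -0.2517, 0.0803]
ee_rot: [[0.22, -0.975, 0.002], [-0.975, -0.22, -0.0], [0.001, -0.002, -1.0]]
wrist_force: [0.3, 1.2, 0.2]
gripper_width: 0.599
gripper_force: 0.0
```

Call:
jog_arm(rows=[[[0,0,0,0],[0,0,0,0],[0,0,0,0],[0,0,0,0],[0,0,0,0],[0,0,0,0]]], claw=0)

```text
time_s: 6.2
tcp_pos: [0.5786, -0.2517, 0.0792]
ee_rot: [[0.22, -0.975, 0.0], [-0.975, -0.22, -0.0], [0.0, -0.0, -1.0]]
wrist_force: [1.0, -0.5, -0.6]
gripper_width: 0.155
gripper_force: 30.0
```

Call:
jog_arm(rows=[[[0,0,-0.02,0],[0,0,-0.03,0],[0,0,-0.03,0],[0,0,-0.03,0],[0,0,0,0.155],[-0.0374,0.0021,0,0],[-0.0374,0.0021,0,0],[-0.0374,0.0021,0,0],[-0.0374,0.0021,0,0],[-0.0374,0.0021,0,0],[0,0,0,0],[0,0,0,0],[0,0,0,0],[0,0,0,0]]])

```text
time_s: 7.95
tcp_pos: [0.5555, -0.0666, 0.1891]
ee_rot: [[0.066, -0.998, -0.0], [-0.998, -0.066, -0.0], [0.0, 0.0, -1.0]]
wrist_force: [0.7, 0.5, -1.7]
gripper_width: 0.154
gripper_force: 30.0
```

Run:
```python
from h import *
import pickle
m,im=snap('wrist','w3.png'); s=sense(); print(s['time_s'],s['tcp_pos'],np.round(s['ee_rot'],3).tolist(),s['gripper_width'],s['wrist_force'])
pickle.dump((m,s),open('w3.pkl','wb'))
```

```text
8.0 [ 0.55544213 -0.06650851  0.18908948] [[0.066, -0.998, -0.0], [-0.998, -0.066, -0.0], [0.0, 0.0, -1.0]] 0.1576256402737722 [-0.48500943 -0.28614563 -1.82051   ]
```

View pics/w3.png

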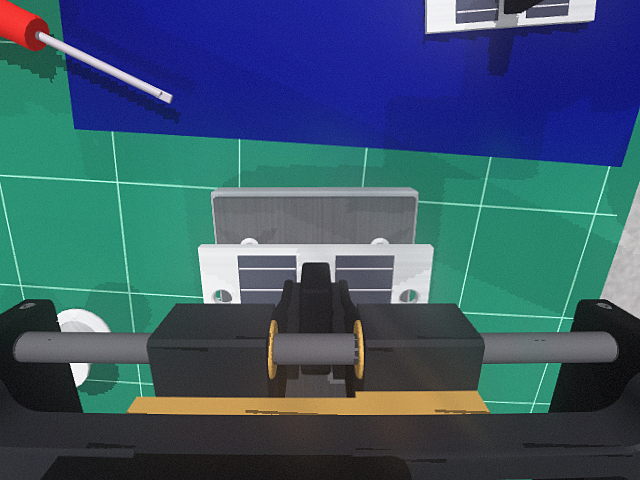

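Held carrier: plate front edge at row ~245, columns 200–433, holes at (223,297) and (408,297) just clear of the gripper body. I'll extract sub-pixel edges.

Run:
```python
from h import *
import pickle
m,s=pickle.load(open('w3.pkl','rb')); g=cv2.imread('pics/w3.png').min(2)
print(g[270,193:206],g[270,426:440]); print(g[236:256,208],g[236:256,425])
for c in (217,223,229,402,408,414): print(c,g[280:306,c])
for r in (294,297,300): print(r,g[r,208:238],g[r,394:424])
for z in(.0732,):
  for p in((199.5,270),(433,270),(208,245),(425,245),(208,249),(425,249),(222.5,297),(408.5,297)):
    print(p,np.round(totool(s,onz(m,p,s['tcp_pos'][2]-z)),4), np.round(totool(s,onz(m,p,s['tcp_pos'][2]-z-.006)),4))
```

```text
[ 51  53  53  54  59  47  23 216 239 234 234 234 236] [214 217 222 225 237 153  40  58  60  62  57  61  60  55]
[ 52  58  61  61  52  54  55  30 196 210 208 219 233 232 231 234 236 239
 236 237] [ 50  53  49  57  49  54  53  32 195 206 202 204 209 206 205 208 211 208
 212 202]
217 [240 238 238 237 241 239 241 240 243 229 190  68  41  55  51  50  47  66
 171 179 188 196 202 126  52  52]
223 [240 238 238 240 239 238 239 242 247 216 120 106 113 110 112 109 115 114
 105 108 105  99 231 145  58  49]
229 [235 230 232 231 238 238 239 240 237 241 242 248 224 163 110 107 109 111
 115 110 105 153 212 134  58  60]
402 [198 215 222 216 218 218 222 221 221 222 226 220 173 122 103 104 106 107
 111 105  98 150 201 128  58  63]
408 [216 216 214 216 218 218 225 219 231 177 147 139 153 150 163 165 163 169
 176 170 170 172 201 134  64  62]
414 [216 214 216 216 215 220 222 224 223 222 168  90  58  61  60  59  63 107
 111 172 171 164 176 115  60  65]
294 [239 240 241 237 203 197 152 143  52  51  41  38 187 178 109 112 116 115
 114 108 110 110 163 236 232 231 232 230 231 231] [221 219 218 222 219 216 177 
[... 382 characters left out ...]
80 188 188 141 106 164 138 105 110 112
 109 111 104 105 122 163 238 237 240 239 238 238] [220 222 218 216 205 186 153 108  98 103 106 109 113 144 170 120  37  69
 147 176 171 159 146 173 204 197 203 212 209 206]
(199.5, 270) [ 0.0159 -0.0599  0.0732] [ 0.0133 -0.0621  0.0792]
(433, 270) [0.0158 0.0616 0.0732] [0.0133 0.0638 0.0792]
(208, 245) [ 0.0296 -0.0541  0.0732] [ 0.0276 -0.0561  0.0792]
(425, 245) [0.0295 0.056  0.0732] [0.0275 0.0581 0.0792]
(208, 249) [ 0.0274 -0.0543  0.0732] [ 0.0253 -0.0563  0.0792]
(425, 249) [0.0274 0.0562 0.0732] [0.0253 0.0583 0.0792]
(222.5, 297) [ 0.0003 -0.0492  0.0732] [-0.0028 -0.051   0.0792]
(408.5, 297) [0.0002 0.0501 0.0732] [-0.0029  0.0519  0.0792]
```

Call:
jog_arm(rows=[[[-0.0002,-0.0008,0.025,0],[0,0,0.02,0],[0,0,0.01,0],[0,0,0.01,0],[0,0,0,0],[0,0,0,0],[0,0,0,0]]])

```text
time_s: 8.88
tcp_pos: [0.5567, -0.0655, 0.1249]
ee_rot: [[0.067, -0.998, 0.001], [-0.998, -0.067, 0.0], [-0.0, -0.001, -1.0]]
wrist_force: [-0.2, -1.2, -1.4]
gripper_width: 0.159
gripper_force: 30.0
```

Run:
```python
from h import *
import pickle
m,s=pickle.load(open('w3.pkl','rb')); g=cv2.imread('pics/w3.png').min(2)
for P in((.6058,-.0623,.03),(.5058,-.069,.03)): print(proj(m,P))
for r in(239,241,243): print(g[r,236:262],g[r,366:396])
s=sense(); print(s['tcp_pos'],s['wrist_force'],s['moment'])
```

```text
[249.21828231 246.75604193]
[379.32913477 246.53868367]
[110 111 106 112 112 101 103 112 171 251 244 248 248 247 248 232 235 223
 181 107  96  92 103 108 103 107] [116 104 107 106 109 106  97 109 168 229 230 237 237 236 234 235 233 210
 203 177 120  94 100 106  99  98  99 105  98 100]
[109 110 114 110 104 150 240 247 239 237 238 237 240 239 234 231 229 231
 234 240 215 126  94 102 101 104] [107 112 109 110 103 114 178 231 231 231 228 229 232 234 234 227 206 206
 209 209 211 189 123  96 101 103  97  99 101  99]
[ 95  95  95  94 138 240 234 231 231 228 198 180 170 177 172 171 192 223
 221 221 223 226 128  90  85  88] [ 92  95  91  87 116 200 231 224 228 218 202 156 161 161 162 156 166 180
 204 199 201 204 186 118  86  88  90  91 102  96]
[ 0.55666454 -0.06548567  0.12491199] [-0.23314767 -1.17057406 -1.39862501] [0.04338977 0.00858944 0.00047394]
```

Call:
jog_arm(rows=[[[0,0,0.006,0],[0,0,0.005,0],[0,0,0.004,0],[0,0,0,0],[0,0,0,0],[0,0,0,0]]])

```text
time_s: 9.62
tcp_pos: [0.5564, -0.0655, 0.1092]
ee_rot: [[0.067, -0.998, 0.0], [-0.998, -0.067, 0.0], [-0.0, -0.0, -1.0]]
wrist_force: [-0.6, -0.2, -0.8]
gripper_width: 0.158
gripper_force: 30.0
```

Call:
jog_arm(rows=[[[0,0,0.001,0],[0,0,0,0],[0,0,0,0]]])

```text
time_s: 10.0
tcp_pos: [0.5563, -0.0655, 0.1092]
ee_rot: [[0.067, -0.998, 0.0], [-0.998, -0.067, -0.0], [0.0, -0.0, -1.0]]
wrist_force: [-3.0, 1.1, 5.0]
gripper_width: 0.156
gripper_force: 30.0
```

Call:
jog_arm(rows=[[[0,0,0,0],[0,0,0,0],[0,0,0,0],[0,0,-0.02,0],[0,0,-0.04,0],[0,0,-0.04,0],[0.028,0.0134,-0.04,0],[0.028,0.0134,-0.04,0],[0.028,0.0134,0,0],[0.028,0.0134,0,0],[0,0,0,0],[0,0,0,0],[0,0,0,0]]], claw=0.45)

```text
time_s: 11.62
tcp_pos: [0.5107, -0.1802, 0.2881]
ee_rot: [[0.068, -0.998, -0.0], [-0.998, -0.068, 0.0], [-0.0, 0.0, -1.0]]
wrist_force: [0.5, 1.2, -0.3]
gripper_width: 0.455
gripper_force: 0.0
```

```bash
cat >> h.py <<'E'
def findcar(m,im,z=.006):
    """white plates: (centre,angle) from holes found inside plate contours"""
    out=[]; k=(im.min(2)>165).astype(np.uint8); k[300:]=0
    k2=cv2.morphologyEx(k,cv2.MORPH_CLOSE,np.ones((19,19)))
    for c in cv2.findContours(k2,0,2)[0]:
        if cv2.contourArea(c)<2000: continue
        W=np.array([onz(m,p[0],z)[:2]*1000 for p in c],np.float32); r=cv2.minAreaRect(W)
        b=cv2.boxPoints(r); e=b[1]-b[0]; f=b[2]-b[1]; L=e if np.hypot(*e)>np.hypot(*f) else f
        u=L/np.hypot(*L); ctr=np.array(r[0]); P=[]
        for sg in(1,-1):
            g=np.append((ctr+sg*50*u)/1000,z)
            try: q,A=blob(im,proj(m,g),False,r=9,th=130); P.append(onz(m,q,z))
            except Exception: pass
        if len(P)==2:
            d=P[0]-P[1]; out.append(((P[0]+P[1])/2,np.degrees(np.arctan2(d[1],d[0])),np.linalg.norm(d),sorted(r[1])))
    return out
E
python3 - <<'E'
from h import *
m,im=snap('wrist','w4.png'); s=sense(); print(s['time_s'],s['tcp_pos'],s['gripper_width'])
for c in findcar(m,im): print(np.round(c[0],4),c[1:],go(s,c[0][:2],.079,c[1]))
E
```

```text
11.675 [ 0.51065724 -0.18018582  0.28807866] 0.45083826202236915
[ 0.5539 -0.0896  0.006 ] (np.float64(4.16322104847408), np.float64(0.1009013208803259), [55.361976623535156, 179.02694702148438]) turn -0.0045 shift x -0.0872 y -0.0497 z 0.2091
[ 0.8309 -0.1246  0.006 ] (np.float64(82.01146136979989), np.float64(0.09697723561953993), [85.44283294677734, 184.7509307861328]) turn -1.3632 shift x 0.3095 y -0.0996 z 0.2091
[ 0.4317 -0.261   0.006 ] (np.float64(8.529887960260174), np.float64(0.09936778798955145), [58.49567794799805, 120.63404846191406]) turn -0.0807 shift x 0.0682 y 0.0900 z 0.2091
```

Call:
jog_arm(rows=[[[0,0,0,-0.08],[0.0228,0.03,0.03,0],[0.0227,0.03,0.03,0],[0.0227,0.03,0.03,0],[0,0,0.035,0],[0,0,0.035,0],[0,0,0.03,0],[0,0,0.0185,0],[0,0,0,0],[0,0,0,0],[0,0,0,0]]])

```text
time_s: 13.05
tcp_pos: [0.4319, -0.2615, 0.0807]
ee_rot: [[0.147, -0.989, 0.002], [-0.989, -0.147, -0.001], [0.001, -0.002, -1.0]]
wrist_force: [0.6, 0.8, 0.4]
gripper_width: 0.449
gripper_force: 0.0
```

Call:
jog_arm(rows=[[[0,0,0,0],[0,0,0,0],[0,0,0,0],[0,0,0,0],[0,0,0,0],[0,0,0,0]]], claw=0)

```text
time_s: 13.8
tcp_pos: [0.4314, -0.2616, 0.0799]
ee_rot: [[0.147, -0.989, 0.0], [-0.989, -0.147, -0.0], [0.0, -0.0, -1.0]]
wrist_force: [-1.0, 0.5, 1.3]
gripper_width: 0.154
gripper_force: 30.0
```

Call:
jog_arm(rows=[[[0,0,-0.02,0],[0,0,-0.03,0],[0,0,-0.03,0],[0,0,-0.03,0],[0,0,0,0.08],[-0.0431,-0.0229,0,0],[-0.0431,-0.0229,0,0],[-0.0431,-0.0229,0,0],[-0.043,-0.0229,0,0],[-0.043,-0.0229,0,0],[-0.043,-0.0229,0,0],[0,0,0,0],[0,0,0,0],[0,0,0,0],[0,0,0,0]]])

```text
time_s: 15.68
tcp_pos: [0.5506, 0.0044, 0.1898]
ee_rot: [[0.065, -0.998, -0.0], [-0.998, -0.065, -0.0], [-0.0, 0.0, -1.0]]
wrist_force: [-0.2, 0.4, -1.1]
gripper_width: 0.157
gripper_force: 30.0
```

```bash
cat >> h.py <<'E'
def held(m,im,s,zt):
    """centre of the held carrier in the tool frame; zt = TCP height above its underside"""
    g=cv2.GaussianBlur(im.min(2),(1,3),0).astype(int)
    def edge(v,o): # first rise past 130
        i=np.argmax(v>130); return o+i-(v[i]-130)/(v[i]-v[i-1])
    T=lambda p,z: totool(s,onz(m,p,s['tcp_pos'][2]-z))
    out=[]
    for r in(258,264,270,276):
        l=edge(g[r,180:250],180); rr=edge(g[r,385:455][::-1],0); rr=454-rr
        a,b=T((l,r),zt-.006),T((rr,r),zt-.006); out.append((r,round(l,1),round(rr,1),np.round((a[1]+b[1])/2*1000,2),np.round((b-a)[1]*1000,1)))
    fr=[]
    for c in(208,215,418,425):
        k=edge(g[225:270,c],225); fr.append((c,round(k,1),np.round(T((c,k),zt)[0]*1000-29,2)))
    ho=[]
    for c in(217,223,408,414):
        v=g[275:303,c]; i=np.argmax(v<185); ho.append((c,275+i))
    return out,fr,ho
E
python3 - <<'E'
from h import *
m,im=snap('wrist','w5.png'); s=sense(); print(s['time_s'],s['tcp_pos'],np.round(s['ee_rot'],3).tolist(),s['gripper_width'])
for o in held(m,im,s,.0792+.0003): print(o)
import pickle
m,s=pickle.load(open('w3.pkl','rb')); im=cv2.imread('pics/w3.png')
for o in held(m,im,s,.0792): print(o)
E
```

```text
15.725 [0.55075366 0.0045138  0.18981405] [[0.066, -0.998, -0.0], [-0.998, -0.066, 0.0], [-0.0, 0.0, -1.0]] 0.15659214207358158
[(258, np.float64(199.1), np.float64(431.7), np.float64(0.56), np.float64(119.8)), (264, np.float64(199.6), np.float64(431.0), np.float64(0.51), np.float64(119.8)), (270, np.float64(200.4), np.float64(430.4), np.float64(0.55), np.float64(119.8)), (276, np.float64(201.0), np.float64(429.8), np.float64(0.54), np.float64(119.9))]
[(208, np.float64(242.9), np.float64(-0.38)), (215, np.float64(225.0), np.float64(9.37)), (418, np.float64(243.0), np.float64(-0.45)), (425, np.float64(243.0), np.float64(-0.47))]
[(217, np.int64(289)), (223, np.int64(288)), (408, np.int64(275)), (414, np.int64(289))]
[(258, np.float64(198.5), np.float64(432.3), np.float64(0.38), np.float64(120.2)), (264, np.float64(199.1), np.float64(431.7), np.float64(0.4), np.float64(120.2)), (270, np.float64(199.6), np.float64(431.2), np.float64(0.38), np.float64(120.5)), (276, np.float64(200.4), np.float64(430.4), np.float64(0.39), np.float64(120.3))]
[(208, np.float64(243.6), np.float64(-0.69)), (215, np.float64(225.1), np.float64(9.41)), (418, np.float64(243.6), np.float64(-0.75)), (425, np.float64(243.7), np.float64(-0.76))]
[(217, np.int64(290)), (223, np.int64(290)), (408, np.int64(289)), (414, np.int64(290))]
```

Call:
jog_arm(rows=[[[-0.001,-0.0008,0.025,0],[0,0,0.02,0],[0,0,0.01,0],[0,0,0.01,0],[0,0,0,0],[0,0,0,0],[0,0,0,0]]])

```text
time_s: 16.6
tcp_pos: [0.5522, 0.0065, 0.1254]
ee_rot: [[0.067, -0.998, 0.001], [-0.998, -0.067, 0.0], [-0.0, -0.001, -1.0]]
wrist_force: [0.0, -1.2, -1.2]
gripper_width: 0.158
gripper_force: 30.0
```

Call:
jog_arm(rows=[[[0,0,0.006,0],[0,0,0.005,0],[0,0,0.004,0],[0,0,0.0015,0],[0,0,0,0],[0,0,0,0]]])

```text
time_s: 17.35
tcp_pos: [0.5516, 0.0065, 0.1099]
ee_rot: [[0.068, -0.998, -0.0], [-0.998, -0.068, -0.0], [0.0, 0.0, -1.0]]
wrist_force: [-4.3, 0.2, 10.4]
gripper_width: 0.162
gripper_force: 30.0
```

Call:
jog_arm(rows=[[[0,0,0,0],[0,0,0,0],[0,0,0,0],[0,0,-0.02,0],[0,0,-0.04,0],[0,0,-0.04,0],[0.0438,0.0029,-0.04,0],[0.0438,0.0029,-0.04,0],[0.0438,0.0029,0,0],[0.0438,0.0029,0,0],[0.0438,0.0029,0,0],[0.0438,0.0029,0,0],[0.0438,0.0029,0,0],[0,0,0,0],[0,0,0,0],[0,0,0,0]]], claw=0.45)

```text
time_s: 19.35
tcp_pos: [0.5522, -0.2998, 0.2883]
ee_rot: [[0.068, -0.998, -0.0], [-0.998, -0.068, 0.0], [-0.0, 0.0, -1.0]]
wrist_force: [-0.1, 0.2, 0.1]
gripper_width: 0.449
gripper_force: 0.0
```

Run:
```python
from h import *
m,im=snap('wrist','w6.png'); s=sense(); print(s['time_s'],s['tcp_pos'],s['gripper_width'])
for c in findcar(m,im): print(np.round(c[0],4),c[1:],go(s,c[0][:2],.079,c[1]))
snap('top','top2.png')
```

```text
19.4 [ 0.55226432 -0.29972054  0.28845214] 0.4520974285166891
[ 0.5746 -0.4008  0.006 ] (np.float64(13.468837627178361), np.float64(0.09934029712005404), [58.708457946777344, 120.75115203857422]) turn -0.1664 shift x 0.1035 y 0.0018 z 0.2095
[ 0.8224 -0.3158  0.006 ] (np.float64(75.9949003655379), np.float64(0.1008011482013678), [154.4683380126953, 343.5204772949219]) turn -1.2577 shift x 0.2660 y -0.0497 z 0.2095
```

View pics/w6.png

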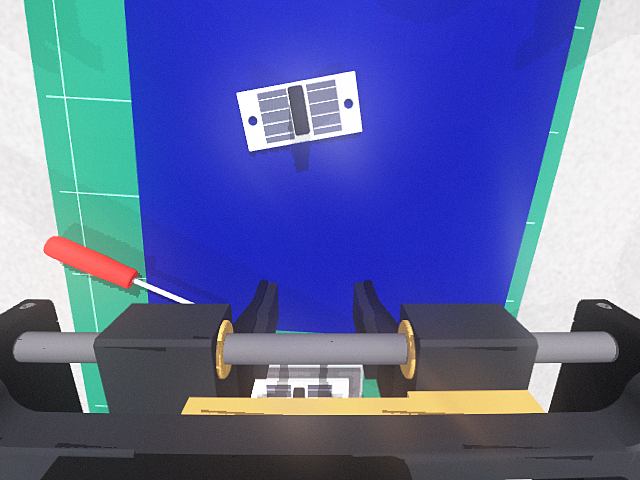

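The last carrier is undisturbed at (299,110) in the image, and the driver is untouched at (90,262). Grasping it.

Call:
jog_arm(rows=[[[0,0,0,-0.166],[0.0345,0.0006,0.03,0],[0.0345,0.0006,0.03,0],[0.0345,0.0006,0.03,0],[0,0,0.035,0],[0,0,0.035,0],[0,0,0.03,0],[0,0,0.0185,0],[0,0,0,0],[0,0,0,0],[0,0,0,0]]])

```text
time_s: 20.82
tcp_pos: [0.5747, -0.4021, 0.0812]
ee_rot: [[0.231, -0.973, 0.002], [-0.973, -0.231, -0.001], [0.001, -0.002, -1.0]]
wrist_force: [-0.8, -0.0, -0.1]
gripper_width: 0.45
gripper_force: 0.0
```

Call:
jog_arm(rows=[[[0,0,0,0],[0,0,0,0],[0,0,0,0],[0,0,0,0],[0,0,0,0],[0,0,0,0]]], claw=0)

```text
time_s: 21.58
tcp_pos: [0.5744, -0.402, 0.0799]
ee_rot: [[0.231, -0.973, 0.0], [-0.973, -0.231, -0.0], [0.0, -0.0, -1.0]]
wrist_force: [0.6, 0.3, 0.5]
gripper_width: 0.162
gripper_force: 30.0
```

Call:
jog_arm(rows=[[[0,0,-0.02,0],[0,0,-0.03,0],[0,0,-0.03,0],[0,0,-0.03,0],[0,0,0,0.166],[-0.0436,-0.0004,0,0],[-0.0436,-0.0004,0,0],[-0.0436,-0.0004,0,0],[-0.0436,-0.0004,0,0],[-0.0436,-0.0004,0,0],[-0.0436,-0.0004,0,0],[-0.0436,-0.0004,0,0],[-0.0436,-0.0004,0,0],[-0.0436,-0.0004,0,0],[-0.0436,-0.0004,0,0],[-0.0436,-0.0004,0,0],[0,0,0,0],[0,0,0,0],[0,0,0,0],[0,0,0,0]]])

```text
time_s: 24.08
tcp_pos: [0.5465, 0.0759, 0.1899]
ee_rot: [[0.065, -0.998, -0.0], [-0.998, -0.065, -0.0], [0.0, 0.0, -1.0]]
wrist_force: [1.1, 0.1, -1.5]
gripper_width: 0.155
gripper_force: 30.0
```

Run:
```python
from h import *
m,im=snap('wrist','w7.png'); s=sense(); print(s['time_s'],s['tcp_pos'],np.round(s['ee_rot'],3).tolist(),s['gripper_width'])
for o in held(m,im,s,.0792+.0005): print(o)
```

```text
24.125 [0.54650956 0.07603217 0.18979493] [[0.066, -0.998, -0.0], [-0.998, -0.066, -0.0], [0.0, 0.0, -1.0]] 0.156714900644997
[(258, np.float64(199.1), np.float64(431.9), np.float64(0.46), np.float64(120.1)), (264, np.float64(199.6), np.float64(431.0), np.float64(0.37), np.float64(120.1)), (270, np.float64(200.3), np.float64(430.6), np.float64(0.43), np.float64(120.2)), (276, np.float64(200.8), np.float64(429.9), np.float64(0.4), np.float64(120.3))]
[(208, np.float64(243.8), np.float64(-0.97)), (215, np.float64(225.4), np.float64(9.11)), (418, np.float64(243.9), np.float64(-1.07)), (425, np.float64(243.9), np.float64(-1.06))]
[(217, np.int64(290)), (223, np.int64(289)), (408, np.int64(288)), (414, np.int64(289))]
```

Call:
jog_arm(rows=[[[-0.0003,0,0.025,0],[0,0,0.02,0],[0,0,0.01,0],[0,0,0.01,0],[0,0,0,0],[0,0,0,0],[0,0,0,0]]])

```text
time_s: 25.0
tcp_pos: [0.5468, 0.0773, 0.1254]
ee_rot: [[0.067, -0.998, 0.001], [-0.998, -0.067, 0.001], [-0.0, -0.001, -1.0]]
wrist_force: [0.6, 0.9, -1.3]
gripper_width: 0.16
gripper_force: 30.0
```

Call:
jog_arm(rows=[[[0,0,0.006,0],[0,0,0.005,0],[0,0,0.004,0],[0,0,0.0012,0],[0,0,0,0],[0,0,0,0]]])

```text
time_s: 25.75
tcp_pos: [0.5463, 0.0771, 0.1098]
ee_rot: [[0.067, -0.998, -0.0], [-0.998, -0.067, -0.0], [0.0, 0.0, -1.0]]
wrist_force: [-3.7, -0.2, 7.9]
gripper_width: 0.16
gripper_force: 30.0
```

Call:
jog_arm(rows=[[[0,0,0,0],[0,0,0,0],[0,0,0,0],[0,0,-0.02,0],[0,0,-0.04,0],[0,0,-0.04,0],[-0.035,0,-0.04,0],[-0.035,0,-0.04,0],[-0.035,0,-0.02,0],[0,0,0,0],[0,0,0,0],[0,0,0,0],[0,0,0,0]]], claw=0.45)

```text
time_s: 27.38
tcp_pos: [0.5394, 0.1811, 0.3078]
ee_rot: [[0.066, -0.998, -0.001], [-0.998, -0.066, -0.001], [0.001, 0.001, -1.0]]
wrist_force: [-0.2, 0.6, -1.0]
gripper_width: 0.447
gripper_force: 0.0
```

Run:
```python
from h import *
m,im=snap('wrist','w8.png'); s=sense(); print(s['time_s'],s['tcp_pos'],s['gripper_width'])
for n,c in(('S3',(.5558,-.0657)),('S2',(.5509,.0059)),('S1',(.5461,.0777))):
    u=np.array([.9978,.067])
    for sg in(1,-1):
        p=np.append(np.array(c)+sg*.05*u,.036); px=proj(m,p)
        q,A=blob(im,px,False,r=10,th=130); print(n,px.round(1),q.round(1),A)
m,im=snap('scene','sc2.png')
x=cv2.resize(im[210:320,250:420,::-1],None,fx=4.5,fy=4.5,interpolation=cv2.INTER_CUBIC); cv2.imwrite('pics/sc2z.png',x)
```

```text
27.425 [0.53943324 0.18120867 0.30798778] 0.4496259306458288
S3 [257.5 -61.5] [257. -61.] 435.765625
S3 [371.  -61.6] [371. -61.] 435.765625
S2 [261.  29.] [260.9  30.8] 102.8046875
S2 [368.   28.8] [367.8  30.4] 116.4375
S1 [264.3 110.3] [264.5 110.7] 94.5
S1 [365.1 110.1] [365.3 110.5] 94.234375
```

View pics/w8.png

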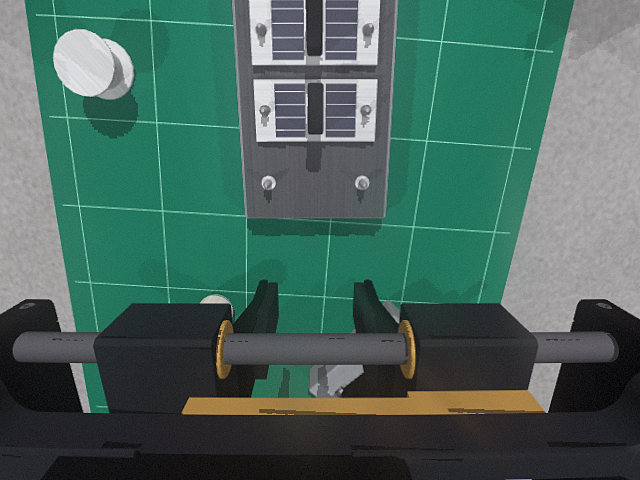

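View pics/sc2z.png

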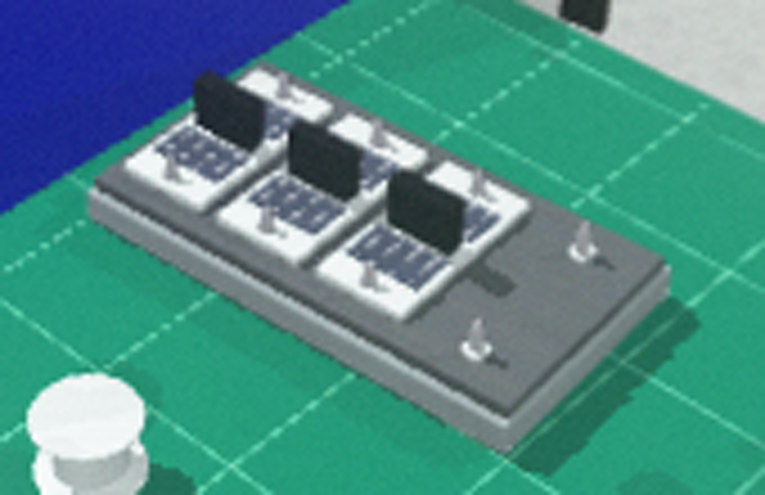

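All three carriers are home and flat (plates level around the pins in both views; station 0 at (267,183)/(362,183) stays empty). Now the control box.

Call:
jog_arm(rows=[[[0,0,0,0.152],[0,0,0,0.152],[0,0,0,0.152],[0,0,0,0.152],[0,0,0,0.152],[-0.0316,0.0332,0,0],[-0.0316,0.0332,0,0],[-0.0316,0.0332,0,0],[-0.0316,0.0332,0,0],[-0.0316,0.0332,0,0],[-0.0316,0.0332,0,0],[0,0,0,0],[0,0,0,0],[0,0,0,0],[0,0,0,0]]])

```text
time_s: 29.35
tcp_pos: [0.5077, 0.4541, 0.309]
ee_rot: [[-0.64, -0.769, 0.0], [-0.769, 0.64, 0.0], [-0.001, 0.0, -1.0]]
wrist_force: [-0.4, -0.7, -0.7]
gripper_width: 0.45
gripper_force: 0.0
```

Run:
```python
from h import *
import pickle
m,im=snap('wrist','w9.png'); s=sense(); print(s['time_s'],s['tcp_pos'],np.round(s['ee_rot'],3).tolist(),s['joints'])
pickle.dump((m,s),open('w9.pkl','wb'))
```

```text
29.4 [0.50765034 0.45420021 0.30900763] [[-0.64, -0.769, 0.0], [-0.769, 0.64, 0.0], [-0.0, 0.0, -1.0]] [ 5.53876465e+01  2.70681530e+01  1.08424797e+01  2.00288376e-03
 -7.37475058e+01 -9.51552222e+01]
```

View pics/w9.png

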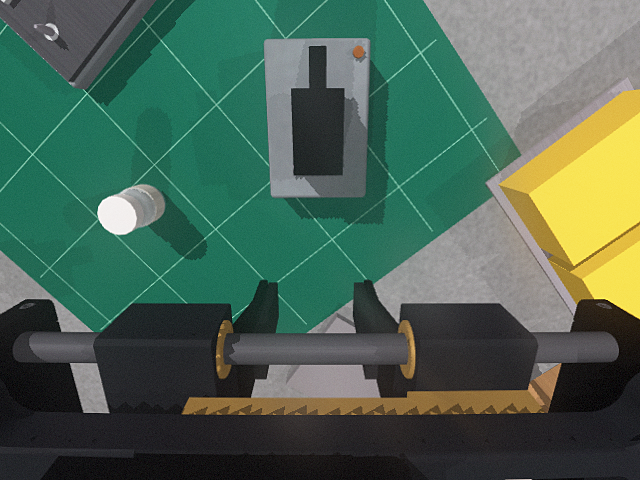

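The box fills (264–370, 38–197). The guard body spans columns 291–345, rows 88–175, and the tab columns 309–327, rows 46–88, pointing up the image (tool +x); flux is well clear at (130,210).

Run:
```python
from h import *
import pickle
m,s=pickle.load(open('w9.pkl','rb')); im=cv2.imread('pics/w9.png'); g=im.max(2)
print(g[60,300:336]);print(g[38:60,318]);print(g[80:96,298],g[80:96,338]);print(g[165:185,318]);print(g[130,284:352])
hsv=cv2.cvtColor(im,cv2.COLOR_BGR2HSV)
k=((hsv[:,:,1]<60)&(im.max(2)>90)).astype(np.uint8); k[:25]=0;k[230:]=0;k[:,:240]=0;k[:,400:]=0
c=max(cv2.findContours(k,0,2)[0],key=cv2.contourArea)
W=np.array([totool(s,onz(m,p[0],.045))[:2]*1000 for p in c],np.float32); print(cv2.boundingRect(c),cv2.minAreaRect(W))
T=lambda p,z:np.round(totool(s,onz(m,p,z))[:2]*1000,1)
for z in(.045,.081,.089,.1,.11,.12): print(z,'tabL',T((309,60),z),'tabR',T((327,60),z),'tip',T((318,46),z),'edgeL',T((291.5,88.5),z),'edgeR',T((345,88.5),z),'rearL',T((293,175),z),'rearR',T((343,175),z))
```

```text
[144 149 142 142 144 143 148 150 144  32  48  51  50  56  50  54  50  48
  48  51  55  47  49  48  50  46  97 154 154 153 151 152 148 147 149 147]
[139 159 151 150 147 150 154 167  35  44  43  48  46  48  53  47  48  48
  52  50  52  47]
[144 143 143 139 143 151 145 155  69  44  46  50  53  56  44  46] [145 149 141 145 147 140 146 159  48  40  42  44  43  44  47  47]
[ 36  35  41  41  42  40  39  40  38  37  66  98 107  99 105  99 104 101
 104 102]
[143 143 144 146 147 148 152 148  77  29  38  45  41  41  40  43  49  42
  39  45  43  45  43  46  41  42  51  44  41  51  45  46  42  44  44  47
  40  50  48  35  43  48  43  44  48  44  43  42  48  50  42  45  46  45
  48  44  46  42  35  58  97  92  89  88  91 101 103 101]
(264, 38, 106, 160) ((91.97006225585938, 1.3478507995605469), (98.54566955566406, 148.34002685546875), 89.5692367553711)
0.045 tabL [147.4  -6.3] tabR [147.4  10.6] tip [159.2   2.1] edgeL [122.6 -23.1] edgeR [122.6  28. ] rearL [ 40.6 -23.2] rearR [40.6 27.9]
0.081 tabL [141.2  -5.7] tabR [141.2   9.4] tip [151.8   1.9] edgeL [118.9 -20.8] edgeR [118.9  25.1] rearL [ 45.1 -20.9] rearR [45.1 25. ]
0.089 tabL [139.8  -5.6] tabR [139.8   9.2] tip [150.1   1.8] edgeL [118.1 -20.3] edgeR [118.1  24.4] rearL [ 46.1 -20.4] rearR [46.1 24.4]
0.1 tabL [137.9  -5.4] tabR [137.9   8.8] tip [147.9   1.7] edgeL [116.9 -19.6] edgeR [116.9  23.6] rearL [ 47.5 -19.7] rearR [47.5 23.5]
0.11 tabL [136.1  -5.2] tabR [136.1   8.5] tip [145.8   1.6] edgeL [115.9 -19. ] edgeR [115.9  22.8] rearL [ 48.8 -19.1] rearR [48.8 22.7]
0.12 tabL [134.4  -5.1] tabR [134.4   8.2] tip [143.7   1.6] edgeL [114.8 -18.4] edgeR [114.8  22. ] rearL [ 50.1 -18.5] rearR [50.  21.9]
```

Call:
jog_arm(rows=[[[0.0463,0.0005,0.02,0],[0.0463,0.0005,0.02,0],[0.0463,0.0005,0.02,0],[0,0,0.03,0],[0,0,0.03,0],[0,0,0.03,0],[0,0,0.014,0],[0,0,0,0],[0,0,0,0],[0,0,0,0]]])

```text
time_s: 30.65
tcp_pos: [0.4178, 0.3497, 0.1457]
ee_rot: [[-0.639, -0.769, 0.001], [-0.769, 0.639, 0.002], [-0.002, 0.0, -1.0]]
wrist_force: [-0.1, -0.8, 0.2]
gripper_width: 0.451
gripper_force: 0.0
```

Call:
jog_arm(rows=[[[0,0,0,0],[0,0,0,0],[0,0,0,0],[0,0,0,0],[0,0,0,0],[0,0,0,0]]], claw=0)

```text
time_s: 31.4
tcp_pos: [0.4178, 0.3488, 0.1446]
ee_rot: [[-0.639, -0.769, 0.0], [-0.769, 0.639, -0.001], [0.0, -0.001, -1.0]]
wrist_force: [4.6, -2.1, 0.7]
gripper_width: 0.154
gripper_force: 30.0
```

```bash
python3 -c "
import numpy as np
a=np.arange(0,1.61,.1);x=-93*np.cos(a)+40*np.sin(a);z=93*np.sin(a)+40*np.cos(a)
print([[round(-dx/1000,4),0,round(-dz/1000,4),0] for dx,dz in zip(np.diff(x),np.diff(z))])"
```

```text
[[np.float64(-0.0045), 0, np.float64(-0.0091), 0], [np.float64(-0.0053), 0, np.float64(-0.0086), 0], [np.float64(-0.0062), 0, np.float64(-0.008), 0], [np.float64(-0.0069), 0, np.float64(-0.0074), 0], [np.float64(-0.0076), 0, np.float64(-0.0066), 0], [np.float64(-0.0083), 0, np.float64(-0.0058), 0], [np.float64(-0.0088), 0, np.float64(-0.005), 0], [np.float64(-0.0093), 0, np.float64(-0.0041), 0], [np.float64(-0.0096), 0, np.float64(-0.0031), 0], [np.float64(-0.0099), 0, np.float64(-0.0022), 0], [np.float64(-0.0101), 0, np.float64(-0.0012), 0], [np.float64(-0.0101), 0, np.float64(-0.0001), 0], [np.float64(-0.0101), 0, np.float64(0.0009), 0], [np.float64(-0.0099), 0, np.float64(0.0019), 0], [np.float64(-0.0097), 0, np.float64(0.0028), 0], [np.float64(-0.0094), 0, np.float64(0.0038), 0]]
```

Call:
jog_arm(rows=[[[-0.0045,0,-0.0091,0],[-0.0053,0,-0.0086,0],[-0.0062,0,-0.008,0],[-0.0069,0,-0.0074,0],[0,0,0,0],[0,0,0,0]]])

```text
time_s: 32.15
tcp_pos: [0.4329, 0.3672, 0.1764]
ee_rot: [[-0.639, -0.769, 0.001], [-0.769, 0.639, 0.001], [-0.001, -0.0, -1.0]]
wrist_force: [7.9, -0.1, -8.2]
gripper_width: 0.154
gripper_force: 30.0
```

Call:
jog_arm(rows=[[[-0.0076,0,-0.0066,0],[-0.0083,0,-0.0058,0],[-0.0088,0,-0.005,0],[-0.0093,0,-0.0041,0],[-0.0096,0,-0.0031,0],[-0.0099,0,-0.0022,0],[0,0,0,0],[0,0,0,0]]])

```text
time_s: 33.15
tcp_pos: [0.4654, 0.4068, 0.2016]
ee_rot: [[-0.64, -0.769, -0.004], [-0.769, 0.64, -0.004], [0.005, 0.001, -1.0]]
wrist_force: [4.7, -3.0, -17.0]
gripper_width: 0.159
gripper_force: 30.0
```

Call:
jog_arm(rows=[[[-0.0101,0,0,0],[-0.0101,0,0.0005,0],[-0.0101,0,0.0015,0],[-0.0099,0,0.0022,0],[-0.0097,0,0.003,0],[-0.0094,0,0.004,0],[0,0,0,0],[0,0,0,0]]])

```text
time_s: 34.15
tcp_pos: [0.5037, 0.4533, 0.1937]
ee_rot: [[-0.639, -0.769, -0.001], [-0.769, 0.639, -0.0], [0.001, 0.0, -1.0]]
wrist_force: [-1.0, -4.3, -4.0]
gripper_width: 0.152
gripper_force: 30.0
```

Call:
jog_arm(rows=[[[-0.009,0,0.0047,0],[-0.0084,0,0.0056,0],[-0.004,0,0.0031,0],[0,0,0,0],[0,0,0,0]]])

```text
time_s: 34.78
tcp_pos: [0.5176, 0.4702, 0.1805]
ee_rot: [[-0.639, -0.769, 0.0], [-0.769, 0.639, 0.001], [-0.001, 0.0, -1.0]]
wrist_force: [-2.6, -4.5, -2.0]
gripper_width: 0.157
gripper_force: 30.0
```

Call:
jog_arm(rows=[[[0,0,0,0],[0,0,0,0],[0,0,0,0],[0,0,-0.02,0],[0,0,-0.03,0],[0,0,-0.03,0],[0,0,-0.03,0],[0,0,0,0],[0,0,0,0],[0,0,0,0]]], claw=0.45)

```text
time_s: 36.02
tcp_pos: [0.5175, 0.4698, 0.2883]
ee_rot: [[-0.639, -0.769, -0.002], [-0.769, 0.639, -0.002], [0.002, 0.0, -1.0]]
wrist_force: [-0.4, -1.0, -0.2]
gripper_width: 0.452
gripper_force: 0.0
```

Run:
```python
from h import *
import pickle
m,im=snap('wrist','w10.png'); s=sense(); print(s['time_s'],s['tcp_pos'],np.round(s['ee_rot'],3).tolist())
pickle.dump((m,s),open('w10.pkl','wb'))
# predicted: hinge & toggle from w9 measurement
m9,s9=pickle.load(open('w9.pkl','rb')); R9=np.array(s9['ee_rot'])
H=np.array(s9['tcp_pos'])+R9@np.array([.0461,.0019,0]); H[2]=.045
piv=H+R9@np.array([.042,0,0]); tip=piv+R9@np.array([.014,0,0])+[0,0,.029]
pickle.dump((H,piv,tip),open('box.pkl','wb'))
print(H,tip,proj(m,H),proj(m,piv),proj(m,tip),totool(s,tip),totool(s,H))
m2,i2=snap('scene','sc3.png')
a=im[0:300,200:450,::-1]; b=cv2.resize(i2[230:350,430:530,::-1],(300,360),interpolation=cv2.INTER_CUBIC)
a=cv2.resize(a,(480,576)); c=np.zeros((576,780,3),np.uint8); c[:,:480]=a; c[:360,480:]=b; cv2.imwrite('pics/c10.png',c)
```

```text
36.075 [0.51757621 0.46983637 0.28842997] [[-0.639, -0.769, -0.001], [-0.769, 0.639, -0.002], [0.002, -0.0, -1.0]]
[0.47670125 0.41998073 0.045     ] [0.44087988 0.37693623 0.07397372] [315.11960295 152.86960429] [315.142469   105.65757564] [315.15922817  85.18740927] [ 0.11999099 -0.00033461  0.21472377] [ 0.0639267  -0.00039355  0.24357283]
```

View pics/c10.png

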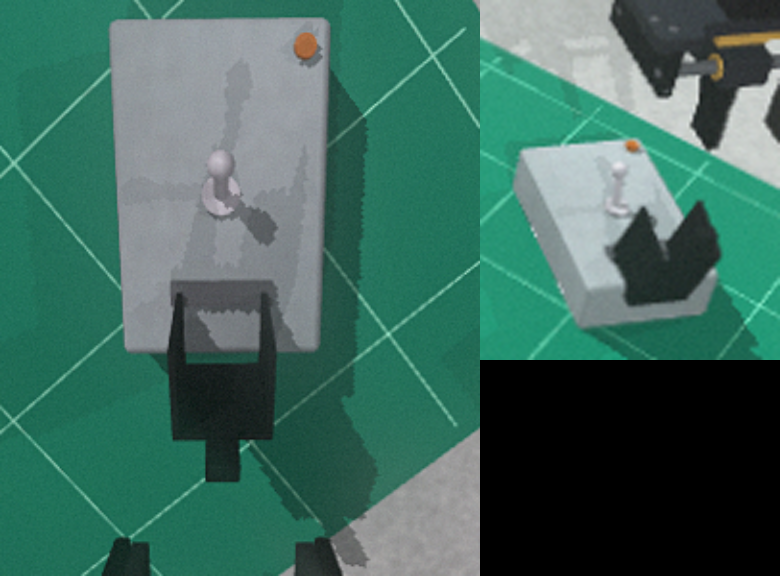

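Guard stands well open (~1.85 rad); toggle ball at wrist pixel (315,84), within 1 px of my prediction and leaning to the tab side. Closing the fingers and descending on the tab side.

Call:
jog_arm(rows=[[[0.05,0,0,0],[0.05,0,0,0],[0.05,0,0,0],[0,0,0,0],[0,0,0.03,0],[0,0,0.04,0],[0,0,0.04,0],[0,0,0.03,0],[0,0,0.018,0],[0,0,0,0],[0,0,0,0],[0,0,0,0]]], claw=0)

```text
time_s: 37.62
tcp_pos: [0.4224, 0.3552, 0.1329]
ee_rot: [[-0.639, -0.769, 0.001], [-0.769, 0.639, 0.002], [-0.002, 0.0, -1.0]]
wrist_force: [0.5, -0.2, -0.6]
gripper_width: 0.01
gripper_force: 0.0
```

Call:
jog_arm(rows=[[[-0.006,0,0,0],[-0.006,0,0,0],[-0.006,0,0,0],[-0.006,0,0,0],[-0.006,0,0,0],[-0.006,0,0,0],[0,0,0,0],[0,0,0,0]]])

```text
time_s: 38.62
tcp_pos: [0.4448, 0.3821, 0.1315]
ee_rot: [[-0.639, -0.769, -0.0], [-0.769, 0.639, -0.0], [0.001, 0.0, -1.0]]
wrist_force: [-1.1, -0.9, -0.6]
gripper_width: 0.003
gripper_force: 0.6
```

Call:
jog_arm(rows=[[[-0.003,0,0,0],[-0.003,0,0,0],[0,0,0,0],[0,0,0,0],[0,0,0,0]]])

```text
time_s: 39.25
tcp_pos: [0.4461, 0.3834, 0.131]
ee_rot: [[-0.64, -0.769, -0.007], [-0.769, 0.64, -0.009], [0.012, -0.0, -1.0]]
wrist_force: [-7.6, -7.9, 4.5]
gripper_width: 0.001
gripper_force: 5.9
```

Call:
jog_arm(rows=[[[-0.0015,0,0,0],[-0.0015,0,0,0],[0,0,0,0],[0,0,0,0],[0,0,0,0]]])

```text
time_s: 39.88
tcp_pos: [0.4466, 0.3839, 0.1308]
ee_rot: [[-0.64, -0.768, -0.011], [-0.768, 0.64, -0.014], [0.018, -0.0, -1.0]]
wrist_force: [-11.2, -9.9, 8.5]
gripper_width: 0.004
gripper_force: 9.1
```

Call:
jog_arm(rows=[[[0.015,0,0,0],[0.02,0,0,0],[0.02,0,0,0],[0,0,-0.03,0],[0,0,-0.04,0],[0,0,-0.04,0],[0,0,-0.03,0],[0,0,-0.018,0],[-0.05,0,0,0],[-0.05,0,0,0],[-0.05,0,0,0],[0,0,0,0],[0,0,0,0],[0,0,0,0]]])

```text
time_s: 41.62
tcp_pos: [0.511, 0.4618, 0.2909]
ee_rot: [[-0.639, -0.769, 0.001], [-0.769, 0.639, 0.001], [-0.002, -0.0, -1.0]]
wrist_force: [0.5, -0.3, 0.1]
gripper_width: 0.005
gripper_force: 0.0
```

Run:
```python
from h import *
import pickle
m,im=snap('wrist','w11.png'); s=sense(); print(s['time_s'],s['tcp_pos'],np.round(s['ee_rot'],3).tolist())
H,piv,tip=pickle.load(open('box.pkl','rb')); u=np.array([.639,.769,0])
for n,p in(('H',H),('off',tip),('on',tip+.028*u),('.75',piv+.0095*u+[0,0,.0305])): print(n,proj(m,p),totool(s,p))
h=cv2.cvtColor(im,cv2.COLOR_RGB2HSV); x0,y0=[int(v) for v in proj(m,tip)]
cv2.imwrite('pics/c11.png',cv2.resize(im[0:300,200:450,::-1],(480,576)))
```

```text
41.675 [0.51100927 0.46181418 0.29109088] [[-0.639, -0.769, 0.001], [-0.769, 0.639, 0.001], [-0.002, 0.0, -1.0]]
H [315.27897643 162.63873718] [ 0.05454015 -0.00032982  0.24599403]
off [315.350416    97.66882243] [ 0.11048836 -0.00026276  0.21692051]
on [315.34581773 132.61164659] [ 0.08249286 -0.00027537  0.21697042]
.75 [315.33558591 127.11688998] [ 0.08698723 -0.00028361  0.21545584]
```

View pics/c11.png

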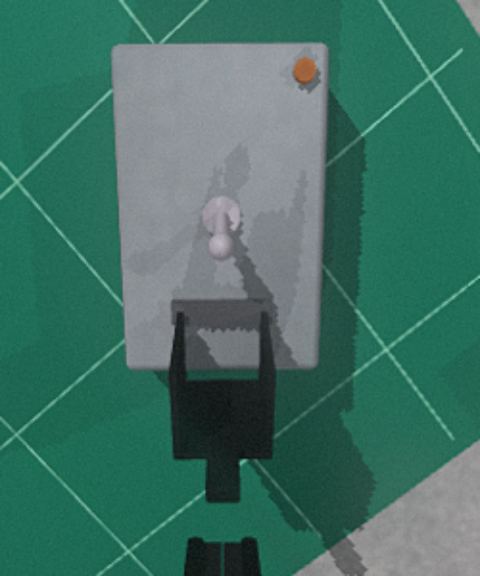

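The toggle has swung to the hinge side, ball at crop (221,246), i.e. wrist pixel (315,128). I'll measure how far precisely before shutting the guard.

Run:
```python
from h import *
import pickle
H,piv,tip=pickle.load(open('box.pkl','rb')); u=np.array([.639,.769,0])
m10,s10=pickle.load(open('w10.pkl','rb'))
for f,m,p in(('w10',m10,(315,84)),('w11',camera_model('wrist'),(315,128))):
    im=cv2.imread('pics/%s.png'%f)
    g=cv2.GaussianBlur(cv2.resize(im[p[1]-16:p[1]+17,p[0]-16:p[0]+17],None,fx=8,fy=8,interpolation=cv2.INTER_CUBIC),(9,9),0).min(2)
    c=cv2.HoughCircles(g,cv2.HOUGH_GRADIENT,1,60,param1=60,param2=8,minRadius=48,maxRadius=75)
    for q in c[0][:2]: print(f,(q[:2]+.5)/8-.5+np.array(p)-16,q[2]/8)
m=camera_model('wrist')
for a in(.6,.7,.75,.8,.85,.9):
    t=a-.45; print(a,proj(m,piv+32e-3*(np.sin(t)*u+[0,0,np.cos(t)])))
print('off w10',proj(m10,piv+32e-3*(np.sin(-.45)*u+[0,0,np.cos(.45)])))
im=cv2.imread('pics/w11.png'); print(im.min(2)[108:140,315]); im=cv2.imread('pics/w10.png'); print(im.min(2)[68:100,315])
```

```text
w10 [315.75  97.  ] 6.6875
w11 [315.    113.125] 9.3
0.6 [315.32743275 121.29153155]
0.7 [315.3265439 125.1947203]
0.75 [315.32601722 127.09782458]
0.8 [315.32543852 128.96085238]
0.85 [315.32481011 130.7782988 ]
0.9 [315.32413446 132.54493162]
off w10 [315.14663909  85.32359019]
[163 160 160 157 160 157 155 156 158 152 157 160 154 146 162 168 172 175
 178 188 172 165 159 152 145 128 112 118 132 146 141 143]
[149 149 154 157 144 134 137 136 137 131 160 171 176 175 178 189 188 176
 172 170 161 155 135 132 121 115 114 109 111 115 117 115]
```

Estimated at about 0.80 rad, which is thin margin, and the fingertips probably bore low on the shaft. Pushing again a little higher, on the ball.

Call:
jog_arm(rows=[[[0.0435,0,0,0],[0.043,0,0,0],[0.043,0,0,0],[0,0,0.03,0],[0,0,0.04,0],[0,0,0.04,0],[0,0,0.03,0],[0,0,0.01,0],[-0.008,0,0,0],[-0.008,0,0,0],[-0.008,0,0,0],[0,0,0,0],[0,0,0,0],[0,0,0,0]]])

```text
time_s: 43.42
tcp_pos: [0.4439, 0.381, 0.1399]
ee_rot: [[-0.639, -0.769, -0.0], [-0.769, 0.639, -0.0], [0.0, -0.0, -1.0]]
wrist_force: [0.1, -0.1, -0.6]
gripper_width: 0.005
gripper_force: 0.0
```

Call:
jog_arm(rows=[[[-0.003,0,0,0],[-0.002,0,0,0],[0,0,0,0],[0,0,0,0]]])

```text
time_s: 43.92
tcp_pos: [0.447, 0.3847, 0.1398]
ee_rot: [[-0.639, -0.769, -0.0], [-0.769, 0.639, -0.001], [0.001, -0.0, -1.0]]
wrist_force: [-0.7, -1.9, 1.8]
gripper_width: 0.005
gripper_force: 0.8
```

Call:
jog_arm(rows=[[[-0.002,0,0,0],[-0.001,0,0,0],[0,0,0,0],[0,0,0,0],[0,0,0,0]]])

```text
time_s: 44.55
tcp_pos: [0.4476, 0.3853, 0.1396]
ee_rot: [[-0.639, -0.769, -0.004], [-0.769, 0.639, -0.005], [0.007, -0.0, -1.0]]
wrist_force: [-5.5, -5.0, 5.7]
gripper_width: 0.007
gripper_force: 3.7
```

Call:
jog_arm(rows=[[[-0.002,0,0,0],[0,0,0,0],[0,0,0,0],[0,0,0,0]]])

```text
time_s: 45.05
tcp_pos: [0.4479, 0.3856, 0.1396]
ee_rot: [[-0.639, -0.769, -0.007], [-0.769, 0.64, -0.008], [0.011, -0.0, -1.0]]
wrist_force: [-8.6, -7.4, 7.8]
gripper_width: 0.005
gripper_force: 5.6
```

Call:
jog_arm(rows=[[[0.015,0,0,0],[0.015,0,0,0],[0,0,-0.03,0],[0,0,-0.04,0],[0,0,-0.04,0],[0,0,-0.04,0],[-0.0465,0,0,0],[-0.0465,0,0,0],[-0.0464,0,0,0],[0,0,0,0],[0,0,0,0],[0,0,0,0]]], claw=0.45)

```text
time_s: 46.55
tcp_pos: [0.5197, 0.4723, 0.2907]
ee_rot: [[-0.639, -0.769, 0.0], [-0.769, 0.639, 0.001], [-0.001, 0.0, -1.0]]
wrist_force: [0.1, 0.2, 0.7]
gripper_width: 0.45
gripper_force: 0.0
```

Run:
```python
from h import *
m,im=snap('wrist','w12.png'); s=sense(); print(s['time_s'],s['tcp_pos'],s['gripper_width'])
import pickle
H,piv,tip=pickle.load(open('box.pkl','rb')); u=np.array([.639,.769,0])
for a in(.8,.85,.9):
    t=a-.45; print(a,proj(m,piv+32e-3*(np.sin(t)*u+[0,0,np.cos(t)])))
x,y=[int(v) for v in proj(m,tip+.028*u)]; print(y-16,im.min(2)[y-16:y+16,x])
D=np.array([.5175,.4700,.1805])-s['tcp_pos']; print(np.array(s['ee_rot']).T@D)
a=np.array([1.85,1.75,1.65,1.55,1.45,1.35,1.25,1.15,1.05,.95,.85,.75,.65,.55,.45,.35,.25,.15,.07,0,-.02]);x=-93*np.cos(a)+40*np.sin(a);z=93*np.sin(a)+40*np.cos(a)
print([[round(float(-dx)/1000,4),0,round(float(-dz)/1000,4),0] for dx,dz in zip(np.diff(x),np.diff(z))])
```

```text
46.6 [0.51975659 0.47234996 0.2908866 ] 0.4488250761000249
0.8 [315.33465291 112.25686827]
0.85 [315.33412079 114.15572543]
0.9 [315.33353646 116.006207  ]
100 [165 163 159 159 151 169 172 176 180 194 194 181 173 165 162 150 134 123
 115 119 147 139 148 143 139 145 145 140 141 148 141 143]
[0.00336945 0.00022763 0.11038301]
[[0.0081, 0, -0.006, 0], [0.0087, 0, -0.0052, 0], [0.0092, 0, -0.0043, 0], [0.0096, 0, -0.0033, 0], [0.0098, 0, -0.0024, 0], [0.01, 0, -0.0014, 0], [0.0101, 0, -0.0004, 0], [0.0101, 0, 0.0007, 0], [0.01, 0, 0.0017, 0], [0.0098, 0, 0.0026, 0], [0.0095, 0, 0.0036, 0], [0.009, 0, 0.0045, 0], [0.0085, 0, 0.0054, 0], [0.008, 0, 0.0062, 0], [0.0073, 0, 0.007, 0], [0.0066, 0, 0.0077, 0], [0.0058, 0, 0.0083, 0], [0.004, 0, 0.007, 0], [0.003, 0, 0.0064, 0], [0.0008, 0, 0.0019, 0]]
```

Call:
jog_arm(rows=[[[0.0034,0,0.02,0],[0,0,0.03,0],[0,0,0.03,0],[0,0,0.02,0],[0,0,0.0104,0],[0,0,0,0],[0,0,0,0]]])

```text
time_s: 47.48
tcp_pos: [0.5185, 0.4707, 0.1809]
ee_rot: [[-0.639, -0.769, 0.002], [-0.769, 0.639, 0.002], [-0.002, -0.0, -1.0]]
wrist_force: [-0.4, -0.1, 0.9]
gripper_width: 0.451
gripper_force: 0.0
```

Call:
jog_arm(rows=[[[0,0,0,0],[0,0,0,0],[0,0,0,0],[0,0,0,0],[0,0,0,0],[0,0,0,0]]], claw=0)

```text
time_s: 48.22
tcp_pos: [0.5181, 0.4706, 0.1796]
ee_rot: [[-0.639, -0.769, 0.0], [-0.769, 0.639, 0.0], [-0.0, 0.0, -1.0]]
wrist_force: [-1.4, -0.3, 0.4]
gripper_width: 0.158
gripper_force: 30.0
```

Call:
jog_arm(rows=[[[0.0081,0,-0.006,0],[0.0087,0,-0.0052,0],[0.0092,0,-0.0043,0],[0.0096,0,-0.0033,0],[0.0098,0,-0.0024,0],[0.01,0,-0.0014,0],[0.0101,0,-0.0004,0],[0,0,0,0],[0,0,0,0]]])

```text
time_s: 49.35
tcp_pos: [0.4764, 0.4199, 0.2036]
ee_rot: [[-0.639, -0.77, 0.001], [-0.77, 0.639, -0.0], [-0.0, -0.001, -1.0]]
wrist_force: [0.2, 0.7, 7.3]
gripper_width: 0.156
gripper_force: 30.0
```

Call:
jog_arm(rows=[[[0.0101,0,0.0007,0],[0.01,0,0.0017,0],[0.0098,0,0.0026,0],[0.0095,0,0.0036,0],[0.009,0,0.0045,0],[0.0085,0,0.0054,0],[0,0,0,0]]])

```text
time_s: 50.22
tcp_pos: [0.4389, 0.3742, 0.1843]
ee_rot: [[-0.639, -0.769, -0.003], [-0.769, 0.639, -0.005], [0.006, -0.001, -1.0]]
wrist_force: [-2.2, -2.5, 8.4]
gripper_width: 0.157
gripper_force: 30.0
```

Call:
jog_arm(rows=[[[0.008,0,0.0062,0],[0.0073,0,0.007,0],[0.0066,0,0.0077,0],[0.0058,0,0.0083,0],[0.004,0,0.007,0],[0,0,0,0],[0,0,0,0]]])

```text
time_s: 51.1
tcp_pos: [0.4185, 0.3495, 0.1468]
ee_rot: [[-0.639, -0.769, -0.004], [-0.769, 0.639, -0.006], [0.008, -0.001, -1.0]]
wrist_force: [-0.8, -6.0, 3.9]
gripper_width: 0.156
gripper_force: 30.0
```

Call:
jog_arm(rows=[[[0.003,0,0.005,0],[0,0,0,0],[0,0,0,0]]])

```text
time_s: 51.48
tcp_pos: [0.4171, 0.3477, 0.1421]
ee_rot: [[-0.639, -0.769, -0.003], [-0.769, 0.639, -0.005], [0.006, -0.001, -1.0]]
wrist_force: [-0.6, -6.0, 3.4]
gripper_width: 0.153
gripper_force: 30.0
```

Call:
jog_arm(rows=[[[0.0005,0,0.002,0],[0,0,0,0],[0,0,0,0]]])

```text
time_s: 51.85
tcp_pos: [0.4165, 0.3472, 0.14]
ee_rot: [[-0.639, -0.769, -0.004], [-0.769, 0.639, -0.005], [0.006, -0.001, -1.0]]
wrist_force: [-0.7, -6.4, 4.4]
gripper_width: 0.154
gripper_force: 30.0
```

Call:
jog_arm(rows=[[[0,0,0.002,0],[0,0,0,0],[0,0,0,0]]])

```text
time_s: 52.22
tcp_pos: [0.4165, 0.3471, 0.1397]
ee_rot: [[-0.639, -0.769, -0.003], [-0.769, 0.639, -0.006], [0.006, -0.001, -1.0]]
wrist_force: [-3.9, -7.3, 12.5]
gripper_width: 0.154
gripper_force: 30.0
```

Call:
jog_arm(rows=[[[0,0,0,0],[0,0,0,0],[0,0,0,0],[0,0,-0.02,0],[0,0,-0.03,0],[0,0,-0.04,0],[-0.0463,0,-0.03,0],[-0.0463,0,-0.03,0],[-0.0463,0,-0.02,0],[0,0,0,0],[0,0,0,0],[0,0,0,0],[0,0,0,0]]], claw=0.45)

```text
time_s: 53.85
tcp_pos: [0.5056, 0.4554, 0.3088]
ee_rot: [[-0.639, -0.769, -0.0], [-0.769, 0.639, -0.0], [0.0, 0.0, -1.0]]
wrist_force: [0.0, -0.3, -0.0]
gripper_width: 0.454
gripper_force: 0.0
```

Run:
```python
from h import *
import pickle
m,im=snap('wrist','w13.png'); s=sense(); print(s['time_s'],s['tcp_pos'])
k=(im.max(2)<75).astype(np.uint8); k[:25]=0;k[215:]=0;k[:,:262]=0;k[:,:290]=0;k[:,350:]=0
c=max(cv2.findContours(k,0,2)[0],key=cv2.contourArea); x,y,w,h=cv2.boundingRect(c); print(x,y,w,h)
rows=k[:, :].sum(1); e=next(r for r in range(y,y+h) if rows[r]>30); print('edge row',e,rows[y+10],rows[e+5],rows[y+h-5])
T=lambda p,z:np.round(totool(s,onz(m,p,z))[:2]*1000,1)
for z in(.085,.089,.093): print(z,'tip',T((x+w/2,y-.5),z),'edge',T((x+w/2,e-.5),z),'rear',T((x+w/2,y+h-.5),z))
m2,i2=snap('scene','sc4.png'); a=cv2.resize(i2[210:350,250:530,::-1],(800,400),interpolation=cv2.INTER_CUBIC); cv2.imwrite('pics/c13.png',a)
```

```text
53.9 [0.5057102  0.455495   0.30892689]
290 44 52 132
edge row 85 17 52 49
0.085 tip [152.9   0.3] edge [121.7   0.3] rear [45.3  0.3]
0.089 tip [152.1   0.3] edge [121.3   0.3] rear [45.8  0.3]
0.093 tip [151.2   0.3] edge [120.8   0.3] rear [46.3  0.3]
```

View pics/c13.png

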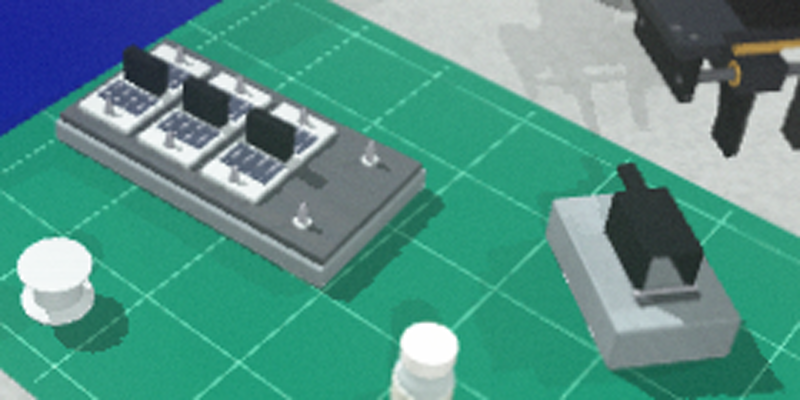

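Final view: three carriers home around (145,85), (205,115) and (265,150), guard shut at (650,235), reel and flux in place. One numeric check that nothing on the plate has moved and the driver is in place, then hand in.

Run:
```python
from h import *
a=cv2.imread('pics/sc2.png').astype(int);b=cv2.imread('pics/sc4.png').astype(int);c=cv2.imread('pics/scene0.png').astype(int)
d=cv2.blur(np.abs(a-b).max(2).astype(np.float32),(3,3))
print('plate',d[215:300,265:375].max(),'reel',d[285:330,245:290].max(),'driver',d[240:280,165:250].max(),
 'vs start driver',cv2.blur(np.abs(c-b).max(2).astype(np.float32),(3,3))[240:280,165:250].max())
s=sense(); print(s['time_s'],s['wrist_force'],s['gripper_force'])
if d[215:300,265:375].max()<40: print(finish_job())
```

```text
plate 31.555555 reel 8.444445 driver 13.888889 vs start driver 33.11111
53.95 [ 0.13764754 -0.37750592  0.22914608] 0.0
the job is handed in; nothing more can be done
None
```

I handed the job in at about 54 s, but no verdict came back. The three carriers are on stations 1–3, the toggle was pushed to its stop (read as about 0.80 rad on, limit 0.75) and the guard was shut again. The reel, jar and screwdriver were left alone.

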